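# Clamp down the paint pot lid crosswise in two rounds

## Task

Close the paint pressure pot: turn its four red T-handles clockwise, working crosswise (a handle, then the one opposite, then the other two) and in two rounds. In the first round give each handle just a light bite (about 0.13 N m), so that the lid comes part of the way down; in the second round snug each one (about 0.28 N m, never over 0.35) so that the lid ends fully home and flush on the rim all round. Never pull one side down far ahead of the others, and let go of the pot at the end.

Things in the scene. Friction and masses are not known exactly. Their poses are not given: they have to be found in the camera images.
- pot: grey paint pressure pot, 156 mm across its aluminium rim, standing upright and fixed; origin at the middle of its underside, z up. The flat top of its rim is 0.110 m above the origin. A black rubber gasket inside the rim holds the lid about 2.6 mm up until the clamps squeeze it (about 16 N/mm in all).
- lid: loose round metal lid, 153 mm across, 8 mm thick at the edge, with a small pressure gauge and brass fittings in the middle (up to 39 mm above its underside); origin at the middle of its underside, z up. It starts level on the gasket, its origin about 0.1126 m above the pot's origin; fully home (metal on metal on the rim) it is 0.110 m above it.
- handle_a: Red T-handle a of a clamp screw on the pot, facing handle_c across the lid. A level bar 64 mm long, 12 mm wide, 14 mm high, some 0.18 m above the table; origin mid-bar on the upright screw axis, x along the bar, z up. Handles a, b, c, d stand in this order anticlockwise seen from above, 90 degrees apart, 68 mm from the pot's axis. The brackets end 27 mm under the bar's middle as it starts.
- handle_b: Red T-handle b of a clamp screw on the pot, facing handle_d across the lid. Made like handle_a. All four tighten clockwise seen from above; handle and screw then go down 3.4 mm per radian (quick thread) and stay where they are left.
- handle_c: Red T-handle c of a clamp screw on the pot, facing handle_a across the lid. Made like handle_a. Torque felt while turning any of the four: running free about 0.10 N m, a light bite of the foot on the lid about 0.13 N m, snug about 0.28 N m, overtightened above 0.35 N m.
- handle_d: Red T-handle d of a clamp screw on the pot, facing handle_b across the lid. Made like handle_a. A foot meets the lid when the bar's middle is about 65 mm above the lid's origin, but worn feet differ by up to 0.8 mm either way. From the start that takes 0.05 to 1 rad; a light bite is about 0.4 rad (1.4 mm) more, snug another 0.4 to 1 rad.

How it is judged:
By the outcome, as a careful person would: the job done as asked, in the order asked, and still so for the second after the job is handed in, with the robot touching nothing.
It also fails if it takes over 72 s, if anything falls off the work surface, if the arm or the gripper's body presses on something with over 40 N, if the wrist force passes 120 N, or if a joint passes its speed limit or range.

## Robot

A 6-joint arm with a two-finger parallel gripper is mounted at the origin on the work surface; the furniture and walls round the work are solid. World frame = base frame: x ahead of the robot, y to its left, z up, the work surface at z = 0. Lengths are in m, angles in rad, forces in N, time in s.
With the tool pointing down it reaches from about 0.375 to 0.9 m from the base axis. Payload 3.1 kg.
Tool frame: the origin (TCP) lies between the finger pads; the fingertips stand 22 mm ahead of it and the grasp point (between the pads) lies 3 mm ahead of it; z points along the fingers, y is the line along which they close (so a half turn about z gives the same grasp; the last joint's range is limited). The gripper opens to 87 mm and grips with 3 to 60 N. Pads are 19 mm wide; open, the fingers measure 117 mm over their backs; the gripper's body (75 mm by 190 mm) begins 51 mm behind the grasp point.
Start: joints at [-1.345, 0.527, 1.433, -0, 1.181, -0.178], TCP at [0.246, -0.575, 0.245] pointing down, gripper open.
Joint ranges: [-3.08, 3.08], [-0.75, 2.2], [0.22, 2.44], [-1.43, 4.57], [0, 2.65], [-2.85, 2.85]. Speed limits (rad/s): [2.79, 2.79, 3.14, 3.14, 3.14, 3.14].

## Interface

Orientations are given as a unit quaternion [x, y, z, w].
In Python, from rig import robot gives the robot as it stands.
- The arm moves only by the tool move_arm, never from a script. Its argument "series" is text: rows parted by semicolons, each of 6 numbers parted by spaces: the shift along the tool's x, y, z in mm, then the turn, a rotation vector about the tool's x, y, z in degrees. In form: dx dy dz ax ay az; .... A call has 1 to 8 rows; each row is the pose to reach, as a shift and turn from the pose commanded when the call began, along the tool's axes at that moment; what a row does not reach only later rows make up. A row lasts 1/12 s, in which the tool goes at most 41.7 mm and 7.16 degrees, less where a joint would pass 70% of its speed; a pose out of reach is approached as far as the arm can. A call with a gripper value outside its range is refused whole. "jaw" is the opening, from 0 (shut) to 1 (fully open), set as the call begins (left out, the last holds). The fingers move at their own pace and stop on an object; "newtons" is the grip in N (left out, the last holds). Time passes only in rows, so rows that repeat a pose let the fingers close. It gives the time, the measured TCP pose, the force, the opening and the grip force at its end, in the units of the state.
- robot.get_obs(): the state, without advancing time (a new reading comes with each control period).
- robot.camera(name): name is "side" or "top"; returns a dict with "img" (400x640x3 uint8, red, green, blue), "mtx" (3x3 intrinsics, pixels), "world_to_cam" (4x4, takes a point from world to camera coordinates). Camera axes: x right, y down, z forward; pixel columns grow to the right and rows downward; lengths in m; the calibration is good to about 2 mm. A picture is of the moment at which its call begins. There is no depth.
- robot.hand_in(): hands the job in; it is judged then, once.
Trained networks look in a picture, given as the dict that the camera call returned (one of the last four; its "shot" number tells which), for a name from the list of things; names that differ only in an ending like _2 or _b are one class to them, and where a whole thing is asked for, a point or a joint stands for the part that bears it (a point fixed in the world has none). Each returns a list of dicts, best first, with "p" (0 to 1); they miss things now and then, are a little off and sometimes report something else, mostly with a low value. They report only what shows in the picture. A call takes as long as a camera call.
- robot.search_frame(picture, thing): "xyz" ([x, y, z] in m, in world coordinates, good to about 4 mm: the middle of the surface that is visible of it).
- robot.tip_of(picture, thing): "xyz" ([x, y, z] in m, in world coordinates, good to about 4 mm: a listed point, or the origin of a listed thing).
The state is a dict: "time": time; "q": joint angles; "joint_velocities": joint speeds; "joint_torque": joint torques, N m; "position": TCP position; "tool_rot": TCP orientation; "ft_force": force on the tool from outside, world axes, zero at the start; "moment": the same for the moment, N m; "grip_width": finger opening in m; "grip_force": force on a finger pad.
Only numpy, scipy, OpenCV 4.12 (cv2) and the standard library are available. Lean on these libraries where they do the work, as an engineer would, in place of code of your own. Each camera call takes 0.05 s, during which the arm holds its last target. There are 200 camera calls.

## Working session

There is one attempt and no reset: what is moved stays moved. The work goes in short steps, Python scripts to look and compute and a tool call to move; the robot and the scene stay as the last step left them, time stands still between calls to the robot, and variables do not carry over. Pictures are saved under pics/ and viewed, at most 10 in all, crops included, and the job is handed in when it is done.

Besides the shell and the picture viewer there is one more tool, called after "Call:" by a JSON object that holds its "name" and its "arguments", one argument or row to a line. move_arm: Moves the arm, as the interface text tells. Its arguments: {"type":"object","properties":{"series":{"type":"string"},"jaw":{"type":"number"},"newtons":{"type":"number"}},"required":["series"]}

```bash
mkdir -p pics; ls; cat > h.py <<'E'
import numpy as np, cv2
from rig import robot
def snap(name,fn=None):
    p=robot.camera(name)
    if fn: cv2.imwrite('pics/'+fn,cv2.cvtColor(p['img'],cv2.COLOR_RGB2BGR))
    return p
def proj(p,X):
    X=np.atleast_2d(X); c=(p['world_to_cam']@np.c_[X,np.ones(len(X))].T)[:3]
    u=p['mtx']@c; return (u[:2]/u[2]).T
def onplane(p,uv,z):
    T=np.array(p['world_to_cam']); R=T[:3,:3]; C=-R.T@T[:3,3]
    d=R.T@np.linalg.inv(p['mtx'])@np.array([uv[0],uv[1],1.]); return C+d*(z-C[2])/d[2]
E
python3 - <<'E'
from h import *
t=snap('top','t0.png'); s=snap('side','s0.png')
for n in ['pot','lid','handle_a']:
  for nm,p in(('top',t),('side',s)):
    print(n,nm,[(np.round(d['xyz'],4),round(d['p'],2)) for d in robot.tip_of(p,n)][:5])
o=robot.get_obs(); print(o)
E
```

```text
pics
pot top []
pot side [(array([ 0.4887, -0.0426,  0.0023]), 0.77), (array([ 0.5056, -0.1058,  0.1798]), 0.59)]
lid top [(array([ 0.4885, -0.0384,  0.1111]), 0.81)]
lid side [(array([ 0.49  , -0.04  ,  0.1099]), 0.59)]
handle_a top [(array([ 0.5529, -0.0242,  0.1798]), 0.87), (array([ 0.4196, -0.0553,  0.1835]), 0.75), (array([0.4691, 0.0286, 0.1776]), 0.72), (array([ 0.5045, -0.1052,  0.1822]), 0.61)]
handle_a side [(array([ 0.4194, -0.0579,  0.1766]), 0.85), (array([ 0.5064, -0.1068,  0.1804]), 0.74), (array([ 0.5569, -0.0224,  0.1771]), 0.6), (array([0.4705, 0.0245, 0.1754]), 0.56)]
{'time': 0.4, 'q': array([-1.34547573e+00,  5.27656963e-01,  1.43285001e+00, -2.28418667e-07,
        1.18140578e+00, -1.78492155e-01]), 'joint_velocities': array([ 0.00121473, -0.00235262, -0.00239193, -0.00092291,  0.00070012,
        0.00162341]), 'joint_torque': array([-2.40244881e-04, -4.39504123e+01, -1.76655847e+01,  6.33958611e-02,
        5.30555192e-02, -6.09305289e-05]), 'position': array([ 0.24558655, -0.57461038,  0.24440402]), 'tool_rot': array([ 9.79686037e-01,  2.00537384e-01, -3.85271656e-06, -1.60003186e-04]), 'ft_force': array([-0.49209666,  0.5504678 ,  0.70443015]), 'moment': array([-0.00919742,  0.00624512,  0.03623868]), 'grip_force': 0.0, 'grip_width': 0.08694781571303922}
```

View pics/t0.png

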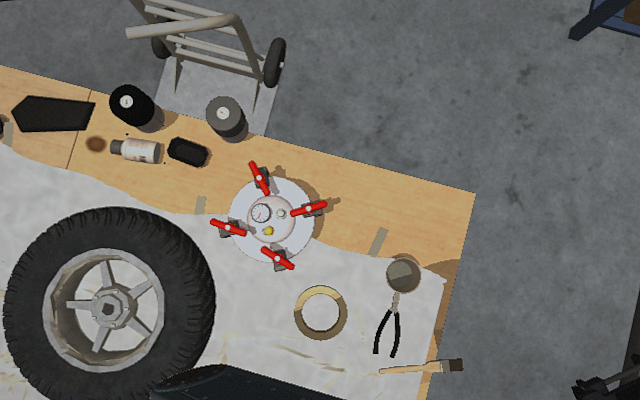

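View pics/s0.png

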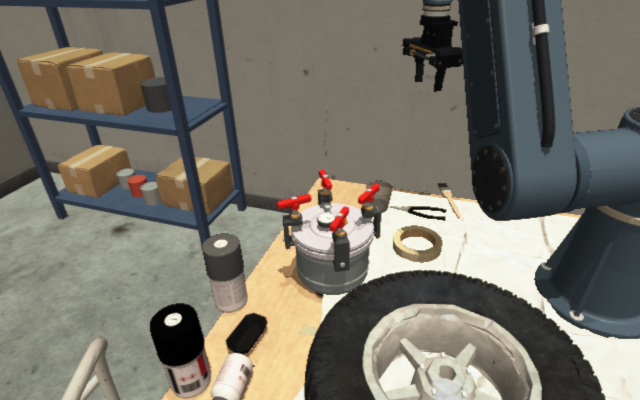

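The top view shows the lid at (270,218) with red bars at (260,178), (308,208), (228,227) and (278,258). The side view shows the same four bars at (294,201), (325,180), (370,195) and (340,218). I'll fit a box to each bar's silhouette in both views.

```bash
cat > fit.py <<'E'
from h import *
from scipy.optimize import least_squares
def blobs(p):
    hsv=cv2.cvtColor(p['img'],cv2.COLOR_RGB2HSV)
    m=(((hsv[...,0]<8)|(hsv[...,0]>172))&(hsv[...,1]>150)&(hsv[...,2]>70)).astype(np.uint8)
    cs,_=cv2.findContours(m,cv2.RETR_EXTERNAL,cv2.CHAIN_APPROX_NONE)
    out=[]
    for c in cs:
        if cv2.contourArea(c)<25: continue
        k=np.zeros_like(m); cv2.fillConvexPoly(k,cv2.convexHull(c),1)
        ys,xs=np.nonzero(k); out.append(np.r_[xs.mean(),ys.mean(),np.cov(xs,ys)[[0,0,1],[0,1,1]]])
    return out
def box(x,y,z,a):
    g=np.array([[i,j,k] for i in(-.032,.032) for j in(-.006,.006) for k in(-.007,.007)])
    c,s=np.cos(a),np.sin(a); return g@np.array([[c,s,0],[-s,c,0],[0,0,1]])+[x,y,z]
def hullmom(p,X):
    h=cv2.convexHull(proj(p,X).astype(np.float32)); M=cv2.moments(h); A=M['m00']
    return np.array([M['m10']/A,M['m01']/A,M['mu20']/A,M['mu11']/A,M['mu02']/A])
W=np.array([1,1,.06,.06,.06])
def fit(views,guess):
    # views: list of pictures
    B=[blobs(p) for p in views]; res=[]
    for g in guess:
        uv=[]
        for p,b in zip(views,B):
            q=proj(p,g[:3])[0]; d=[np.hypot(*(k[:2]-q)) for k in b]
            if d and min(d)<12: uv.append((p,b[int(np.argmin(d))]))
        best=min((least_squares(lambda v:np.concatenate([W*(hullmom(p,box(*v))-k) for p,k in uv]+[[(v[2]-g[2])/.004]]),[*g[:3],a],x_scale=[.01,.01,.01,.3]) for a in(0,.8,1.6,2.4)),key=lambda r:r.cost)
        x=best.x; x[3]=(x[3]+np.pi/2)%np.pi-np.pi/2; res.append(np.r_[x,best.cost,len(uv)])
    return np.array(res)
G=[[.555,-.023,.179],[.470,.0265,.179],[.4195,-.0565,.179],[.5055,-.106,.179]]
E
python3 - <<'E'
from fit import *
np.set_printoptions(suppress=True,precision=4)
v=[snap('top'),snap('side')]
r=fit(v,G); print(r)
c=r[:,:2].mean(0); print('centre',c,(r[0,:2]+r[2,:2])/2,(r[1,:2]+r[3,:2])/2)
d=r[:,:2]-c; print(np.hypot(*d.T),np.degrees(np.arctan2(d[:,1],d[:,0])),np.degrees(r[:,3]))
for p in v: print(fit([p],G))
E
```

```text
[[ 0.5554 -0.0249  0.1787  0.7978  5.7547  2.    ]
 [ 0.4723  0.0257  0.1787  1.5563  7.529   2.    ]
 [ 0.4214 -0.0564  0.1788  0.8     5.0037  2.    ]
 [ 0.504  -0.1077  0.1797 -1.5427  3.6106  2.    ]]
centre [ 0.4883 -0.0408] [ 0.4884 -0.0407] [ 0.4881 -0.041 ]
[0.069  0.0684 0.0686 0.0687] [  13.3159  103.5376 -166.9007  -76.7609] [ 45.7082  89.1692  45.8366 -88.3902]
[[ 0.5561 -0.0249  0.1784  0.7963  4.3855  1.    ]
 [ 0.4723  0.026   0.1778 -1.542   5.8241  1.    ]
 [ 0.4221 -0.056   0.179   0.8     2.6598  1.    ]
 [ 0.5042 -0.1067  0.179  -1.5416  2.8686  1.    ]]
[[ 0.555  -0.0236  0.1796  0.8     1.3902  1.    ]
 [ 0.4718  0.0256  0.1788 -1.5416  2.7396  1.    ]
 [ 0.4195 -0.0565  0.179   0.8     2.1724  1.    ]
 [ 0.5043 -0.1142  0.1768 -1.5416  0.7859  1.    ]]
```

```bash
sed -i 's/x_scale=\[.01,.01,.01,.3\]/x_scale=[.01,.01,.01,.3],diff_step=[1e-3,1e-2,1e-2,1e-2]/; s/(0,.8,1.6,2.4)/(.1,.8,1.6,2.4)/' fit.py
python3 - <<'E'
from fit import *
np.set_printoptions(suppress=True,precision=4)
v=[snap('top'),snap('side')]
r=fit(v,G); print(r)
c=r[:,:2].mean(0); print('centre',c,(r[0,:2]+r[2,:2])/2,(r[1,:2]+r[3,:2])/2)
d=r[:,:2]-c; print(np.hypot(*d.T),np.degrees(np.arctan2(d[:,1],d[:,0])),np.degrees(r[:,3]))
for p in v: print(fit([p],G))
o=robot.get_obs()
from scipy.spatial.transform import Rotation as R
print(o['position'],R.from_quat(o['tool_rot']).as_matrix())
E
```

```text
[[ 0.5542 -0.0248  0.1786  0.561   2.0553  2.    ]
 [ 0.4721  0.0256  0.1784  1.2075  2.239   2.    ]
 [ 0.4214 -0.0564  0.1789  1.0275  1.5308  2.    ]
 [ 0.504  -0.1072  0.1798 -1.2413  0.8237  2.    ]]
centre [ 0.4879 -0.0407] [ 0.4878 -0.0406] [ 0.4881 -0.0408]
[0.0682 0.0682 0.0684 0.0684] [  13.5015  103.399  -166.6878  -76.3905] [ 32.1434  69.1841  58.8707 -71.1226]
[[ 0.5551 -0.0246  0.1787  0.5308  0.9382  1.    ]
 [ 0.4729  0.0257  0.1786  1.1614  1.3994  1.    ]
 [ 0.4222 -0.0564  0.1787  0.9936  0.9053  1.    ]
 [ 0.504  -0.1071  0.1787 -1.223   0.5838  1.    ]]
[[ 0.5531 -0.0251  0.1787  0.7191  0.5429  1.    ]
 [ 0.4714  0.0259  0.1787  1.2595  0.4769  1.    ]
 [ 0.4204 -0.0569  0.1789  1.0908  0.2041  1.    ]
 [ 0.5042 -0.1095  0.1789 -1.2887  0.144   1.    ]]
[ 0.2456 -0.5747  0.2446] [[ 0.9196  0.3929  0.    ]
 [ 0.3929 -0.9196 -0.    ]
 [ 0.      0.     -1.    ]]
```

```bash
cat >> fit.py <<'E'
def yaws(p,G,z=.184):
    b=blobs(p); out=[]
    for g in G:
        q=proj(p,[g[0],g[1],z])[0]; d=[np.hypot(*(k[:2]-q)) for k in b]; k=b[int(np.argmin(d))]
        w,V=np.linalg.eigh([[k[2],k[3]],[k[3],k[4]]]); e=V[:,1]*np.sqrt(3*w[1])
        A,B=onplane(p,k[:2]-e,z),onplane(p,k[:2]+e,z); t=B-A
        out.append((np.round((A+B)[:2]/2,4),round(float(np.hypot(*t[:2])),4),round(float(np.degrees(np.arctan2(t[1],t[0]))%180),1),round(min(d),1)))
    return out
E
python3 - <<'E'
from fit import *
for n in('top','side'): print(*yaws(snap(n),G,),sep='\n')
E
```

```text
(array([ 0.5546, -0.025 ]), 0.0586, 28.6, np.float64(1.3))
(array([0.4729, 0.0251]), 0.0575, 70.3, np.float64(2.0))
(array([ 0.4224, -0.0565]), 0.0572, 58.6, np.float64(1.8))
(array([ 0.5038, -0.1071]), 0.0589, 107.8, np.float64(1.2))
(array([ 0.5521, -0.016 ]), 0.0579, 27.9, np.float64(2.4))
(array([0.4716, 0.0344]), 0.0659, 71.0, np.float64(3.4))
(array([ 0.421 , -0.0479]), 0.0659, 59.9, np.float64(2.8))
(array([ 0.5034, -0.1   ]), 0.0723, 105.2, np.float64(2.1))
```

```bash
python3 - <<'E'
from fit import *
np.set_printoptions(suppress=True,precision=3)
p=snap('top'); print(np.array(blobs(p)));
c=np.array([.488,-.0407,.18]); print(proj(p,[c,c+[.068,0,0],c+[0,.068,0],[.554,-.0248,.18],[.4721,.0256,.18],[.4214,-.0564,.18],[.504,-.1072,.18]]))
im=cv2.cvtColor(p['img'],cv2.COLOR_RGB2BGR)[140:290,190:350]; cv2.imwrite('pics/c1.png',cv2.resize(im,None,fx=3.9,fy=3.9,interpolation=cv2.INTER_CUBIC))
E
```

```text
[[277.38  257.633  75.041  42.174  32.704]
 [227.969 226.818  90.313  30.224  17.357]
 [308.285 208.164  96.366 -28.643  15.516]
 [258.947 177.557  27.906  39.932  80.67 ]]
[[268.25  217.75 ]
 [268.598 176.998]
 [227.136 217.699]
 [259.043 178.165]
 [228.025 227.316]
 [277.44  258.16 ]
 [308.371 208.177]]
```

View pics/c1.png

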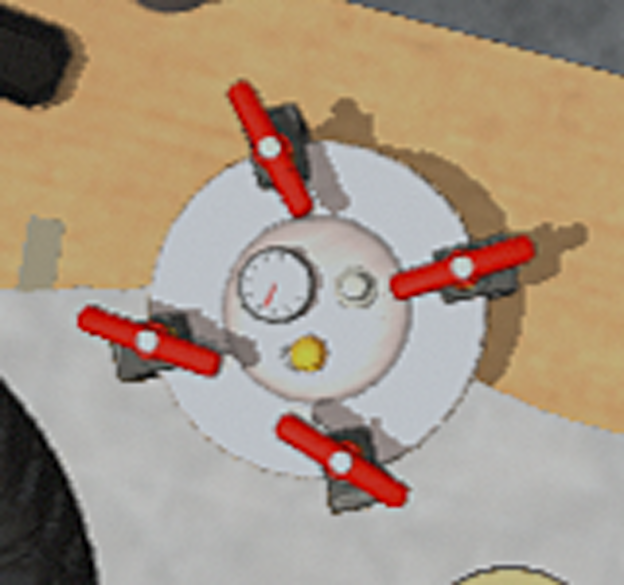

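The top image has up = +x and left = +y. The four axes fit a 68 mm circle about (0.488, -0.0407), with bar yaws of about 29, 70, 59 and 107 degrees.

```bash
cat > to.py <<'E'
import sys
from h import *
from scipy.spatial.transform import Rotation as R
H={1:(.5541,-.0249),2:(.4722,.0254),3:(.4219,-.0565),4:(.5038,-.1068)}
def to(x,y,z,psi):
    o=robot.get_obs(); M=R.from_quat(o['tool_rot']).as_matrix(); cur=np.degrees(np.arctan2(M[1,0],M[0,0]))
    d=M.T@(np.array([x,y,z])-o['position'])*1000
    az=(cur-psi+180)%360-180
    print('delta mm',np.round(d,1),'az',round(az,1),'or',round(az-np.sign(az)*180,1),'psi',round(cur,1),'q6',round(np.degrees(o['q'][5]),1),'t',round(o['time'],2),'xyz',np.round(o['position'],4),'F',np.round(o['ft_force'],2),'M',np.round(o['moment'],3))
if __name__=='__main__':
    a=[float(v) for v in sys.argv[1:]]; h=H[int(a[0])]; to(h[0],h[1],a[1],a[2])
E
```

Call:
{"name": "move_arm", "arguments": {
  "series": "250 -192 0 0 0 -3;250 -192 0 0 0 -5.5;250 -192 0 0 0 -5.5;250 -192 0 0 0 -5.5;250 -192 0 0 0 -5.5;250 -192 0 0 0 -5.5;250 -192 0 0 0 -5.5;250 -192 0 0 0 -5.5",
  "jaw": 0.45,
  "newtons": 40
}}

```text
time: 1.42
position: [0.4009, -0.2959, 0.2447]
tool_rot: [0.969, 0.248, 0.0, -0.001]
ft_force: [-0.1, -0.7, 0.4]
grip_width: 0.0434
grip_force: 0.0
```

```bash
python3 to.py 1 .22 28.6
```

```text
delta mm [ 264.6 -163.8   25.2] az 0.2 or -179.8 psi 28.8 q6 11.9 t 1.42 xyz [ 0.4009 -0.2959  0.2447] F [-0.14 -0.7   0.41] M [0.036 0.003 0.006]
```

Call:
{"name": "move_arm", "arguments": {
  "series": "264.6 -163.8 20 0 0 0.2;264.6 -163.8 20 0 0 0.2;264.6 -163.8 20 0 0 0.2;264.6 -163.8 20 0 0 0.2;264.6 -163.8 20 0 0 0.2;264.6 -163.8 20 0 0 0.2;264.6 -163.8 20 0 0 0.2;264.6 -163.8 20 0 0 0.2"
}}

```text
time: 2.08
position: [0.5555, -0.0253, 0.2246]
tool_rot: [0.969, 0.247, 0.001, -0.0]
ft_force: [-1.0, -1.2, -0.8]
grip_width: 0.0391
grip_force: 0.0
```

```bash
python3 to.py 1 .185 28.6; python3 - <<'E'
from fit import *
o=robot.get_obs()
p=snap('top'); q=snap('side'); print(proj(p,o['position']),proj(q,o['position']))
cv2.imwrite('pics/c2.png',cv2.cvtColor(np.hstack([cv2.resize(k['img'][a:a+160,b:b+160],(398,398),interpolation=cv2.INTER_CUBIC) for k,a,b in((p,110,190),(q,110,230))]),cv2.COLOR_RGB2BGR))
E
```

```text
delta mm [-1.2 -1.  39.6] az 0.0 or -180.0 psi 28.6 q6 47.2 t 2.08 xyz [ 0.5555 -0.0253  0.2246] F [-0.96 -1.18 -0.8 ] M [-0.018 -0.03  -0.023]
[[256.54177506 174.07320013]] [[291.40937711 179.07889362]]
```

View pics/c2.png

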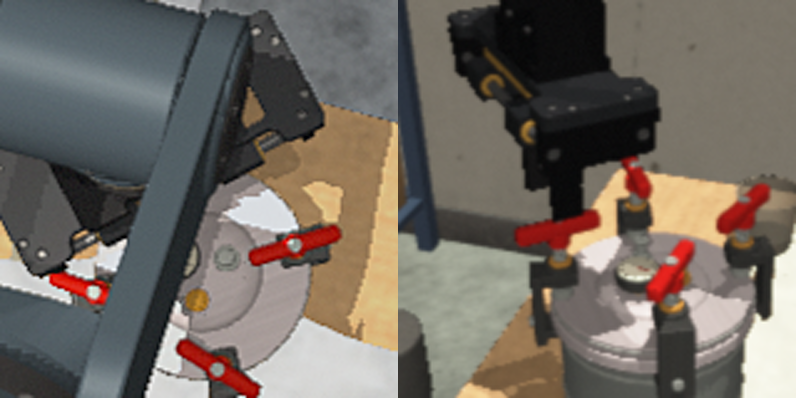

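The gripper stands over the +x handle; in the side crop the fingers are right above the bar at about (160,228). Descending and closing.

Call:
{"name": "move_arm", "arguments": {
  "series": "-1.2 -1 20 0 0 0;-1.2 -1 39 0 0 0;-1.2 -1 39 0 0 0;-1.2 -1 39 0 0 0"
}}

```text
time: 2.52
position: [0.5513, -0.0297, 0.185]
tool_rot: [0.969, 0.245, -0.001, -0.001]
ft_force: [0.0, -1.0, 0.4]
grip_width: 0.0389
grip_force: 0.0
```

Call:
{"name": "move_arm", "arguments": {
  "series": "0 0 0 0 0 0;0 0 0 0 0 0;0 0 0 0 0 0;0 0 0 0 0 0;0 0 0 0 0 0",
  "jaw": 0,
  "newtons": 40
}}

```text
time: 2.93
position: [0.5517, -0.0279, 0.1862]
tool_rot: [0.97, 0.245, -0.0, -0.002]
ft_force: [-3.0, 8.8, 7.2]
grip_width: 0.0135
grip_force: 4.6
```

```bash
python3 to.py 1 .185 28.6
```

```text
delta mm [ 3.5 -1.5  1.2] az -0.3 or 179.7 psi 28.3 q6 47.0 t 2.93 xyz [ 0.5517 -0.0279  0.1862] F [-3.01  8.81  7.21] M [ 1.58   0.444 -0.022]
```

Call:
{"name": "move_arm", "arguments": {
  "series": "4.8 -2.9 -1 0 0 0;4.8 -2.9 -1 0 0 0;4.8 -2.9 -1 0 0 0;4.8 -2.9 -1 0 0 0;4.8 -2.9 -1 0 0 0",
  "jaw": 0.3
}}

```text
time: 3.35
position: [0.5552, -0.0243, 0.1865]
tool_rot: [0.969, 0.246, -0.0, 0.0]
ft_force: [0.5, -0.7, 0.7]
grip_width: 0.0257
grip_force: 0.0
```

Call:
{"name": "move_arm", "arguments": {
  "series": "0 0 0 0 0 0;0 0 0 0 0 0;0 0 0 0 0 0;0 0 0 0 0 0;0 0 0 0 0 0;0 0 0 0 0 0",
  "jaw": 0
}}

```text
time: 3.85
position: [0.5552, -0.0245, 0.1865]
tool_rot: [0.969, 0.246, 0.0, 0.0]
ft_force: [0.5, -1.2, -0.3]
grip_width: 0.0116
grip_force: 40.0
```

```bash
python3 to.py 1 .185 28.6
```

```text
delta mm [-1.2 -0.1  1.5] az -0.2 or 179.8 psi 28.4 q6 47.5 t 3.85 xyz [ 0.5552 -0.0245  0.1865] F [ 0.53 -1.18 -0.33] M [-0.181 -0.059  0.015]
```

Call:
{"name": "move_arm", "arguments": {
  "series": "0 0 0.3 0 0 5;0 0 0.6 0 0 10;0 0 0.9 0 0 15;0 0 1.2 0 0 20"
}}

```text
time: 4.18
position: [0.5553, -0.0247, 0.1853]
tool_rot: [0.997, 0.072, 0.0, 0.001]
ft_force: [0.2, -2.3, -0.8]
grip_width: 0.0113
grip_force: 40.0
```

```bash
python3 to.py 1 .185 28.6
```

```text
delta mm [-1.2  0.1  0.3] az -20.4 or 159.6 psi 8.2 q6 67.8 t 4.18 xyz [ 0.5553 -0.0247  0.1853] F [ 0.25 -2.27 -0.77] M [-0.259 -0.032  0.111]
```

Call:
{"name": "move_arm", "arguments": {
  "series": "0 0 0.2 0 0 4;0 0 0.5 0 0 8"
}}

```text
time: 4.35
position: [0.5553, -0.0247, 0.1849]
tool_rot: [1.0, 0.002, 0.0, 0.001]
ft_force: [-0.2, -2.9, 0.6]
grip_width: 0.0117
grip_force: 40.0
```

```bash
python3 to.py 1 .185 28.6
```

```text
delta mm [-1.2  0.1 -0.1] az -28.3 or 151.7 psi 0.3 q6 75.7 t 4.35 xyz [ 0.5553 -0.0247  0.1849] F [-0.16 -2.92  0.63] M [-0.312  0.019  0.098]
```

Call:
{"name": "move_arm", "arguments": {
  "series": "0 0 0.2 0 0 4;0 0 0.5 0 0 8"
}}

```text
time: 4.52
position: [0.5553, -0.0248, 0.1844]
tool_rot: [0.998, -0.067, 0.0, 0.001]
ft_force: [1.4, -2.1, 0.7]
grip_width: 0.0113
grip_force: 40.0
```

```bash
python3 to.py 1 .185 28.6
```

```text
delta mm [-1.1  0.2 -0.6] az -36.3 or 143.7 psi -7.7 q6 83.7 t 4.52 xyz [ 0.5553 -0.0248  0.1844] F [ 1.37 -2.13  0.72] M [-0.286  0.027  0.143]
```

Call:
{"name": "move_arm", "arguments": {
  "series": "0 0 0.2 0 0 4;0 0 0.5 0 0 8"
}}

```text
time: 4.68
position: [0.5553, -0.0249, 0.184]
tool_rot: [0.991, -0.137, 0.0, 0.001]
ft_force: [-0.7, -2.6, 0.4]
grip_width: 0.0114
grip_force: 40.0
```

```bash
python3 to.py 1 .185 28.6
```

```text
delta mm [-1.1  0.3 -1. ] az -44.3 or 135.7 psi -15.7 q6 91.7 t 4.68 xyz [ 0.5553 -0.0249  0.184 ] F [-0.66 -2.55  0.37] M [-0.378  0.066  0.09 ]
```

```bash
cat > tq.py <<'E'
from h import *
import sys
n=int(sys.argv[1]) if len(sys.argv)>1 else 4
m=[];j=[]
for i in range(n):
    if i: robot.camera('side')
    o=robot.get_obs(); m.append(o['moment'][2]); j.append(o['joint_torque'][5])
print('mz',np.round(m,3),'mean',round(np.mean(m),3),'j6',np.round(j,3),'t',round(o['time'],2),'q6',round(np.degrees(o['q'][5]),1),'z',round(o['position'][2],4),'F',np.round(o['ft_force'],1))
E
python3 tq.py 5
```

```text
mz [ 0.09   0.097 -0.051 -0.018 -0.052] mean 0.013 j6 [-0.413  0.224  0.262  0.018 -0.049] t 4.88 q6 91.5 z 0.1839 F [-0.1 -4.8 -0.7]
```

Call:
{"name": "move_arm", "arguments": {
  "series": "0 0 0.2 0 0 4;0 0 0.5 0 0 8"
}}

```text
time: 5.05
position: [0.5552, -0.025, 0.1835]
tool_rot: [0.979, -0.205, 0.0, 0.001]
ft_force: [-0.3, -4.4, 0.8]
grip_width: 0.0117
grip_force: 40.0
```

```bash
python3 tq.py 5
```

```text
mz [ 0.141  0.037 -0.038 -0.004 -0.079] mean 0.011 j6 [-0.432  0.233  0.269  0.029 -0.048] t 5.25 q6 99.4 z 0.1835 F [-1.7 -5.3  0.8]
```

```bash
cat > r.py <<'E'
from h import *
o=robot.get_obs(); print('mz',round(o['moment'][2],3),'j6',round(o['joint_torque'][5],3),'v6',round(o['joint_velocities'][5],2),'q6',round(np.degrees(o['q'][5]),1),'z',round(o['position'][2],4),'F',np.round(o['ft_force'],1),'t',round(o['time'],2))
E
```

Call:
{"name": "move_arm", "arguments": {
  "series": "0 0 0.1 0 0 2"
}}

```text
time: 5.33
position: [0.5552, -0.0249, 0.1834]
tool_rot: [0.976, -0.22, 0.0, 0.001]
ft_force: [0.1, -4.8, 1.3]
grip_width: 0.0116
grip_force: 40.0
```

```bash
python3 r.py
```

```text
mz 0.082 j6 -0.286 v6 0.45 q6 101.4 z 0.1834 F [ 0.1 -4.8  1.3] t 5.33
```

Call:
{"name": "move_arm", "arguments": {
  "series": "0 0 0.1 0 0 2"
}}

```text
time: 5.42
position: [0.5552, -0.025, 0.1833]
tool_rot: [0.971, -0.237, 0.0, 0.001]
ft_force: [-0.3, -4.9, 0.5]
grip_width: 0.0118
grip_force: 40.0
```

```bash
python3 r.py
```

```text
mz 0.198 j6 -0.136 v6 0.42 q6 103.5 z 0.1833 F [-0.3 -4.9  0.5] t 5.42
```

Call:
{"name": "move_arm", "arguments": {
  "series": "0 0 0.1 0 0 2"
}}

```text
time: 5.5
position: [0.5552, -0.025, 0.1832]
tool_rot: [0.967, -0.254, 0.0, 0.001]
ft_force: [0.2, -5.5, 0.5]
grip_width: 0.0116
grip_force: 40.0
```

```bash
python3 r.py
```

```text
mz 0.128 j6 -0.118 v6 0.41 q6 105.5 z 0.1832 F [ 0.2 -5.5  0.5] t 5.5
```

Call:
{"name": "move_arm", "arguments": {
  "series": "0 0 0.1 0 0 2"
}}

```text
time: 5.58
position: [0.5552, -0.025, 0.1831]
tool_rot: [0.963, -0.271, 0.0, 0.001]
ft_force: [-0.8, -5.2, 0.7]
grip_width: 0.0118
grip_force: 40.0
```

```bash
python3 r.py
```

```text
mz 0.162 j6 -0.116 v6 0.42 q6 107.5 z 0.1831 F [-0.8 -5.2  0.7] t 5.58
```

Call:
{"name": "move_arm", "arguments": {
  "series": "0 0 0.1 0 0 2"
}}

```text
time: 5.67
position: [0.5552, -0.025, 0.183]
tool_rot: [0.958, -0.288, 0.0, 0.001]
ft_force: [-0.4, -5.3, 0.5]
grip_width: 0.0112
grip_force: 40.0
```

```bash
python3 r.py
```

```text
mz 0.139 j6 -0.114 v6 0.41 q6 109.5 z 0.183 F [-0.4 -5.3  0.5] t 5.67
```

Call:
{"name": "move_arm", "arguments": {
  "series": "0 0 0.1 0 0 2"
}}

```text
time: 5.75
position: [0.5552, -0.025, 0.1829]
tool_rot: [0.953, -0.305, 0.0, 0.001]
ft_force: [0.6, -5.5, -0.1]
grip_width: 0.0117
grip_force: 40.0
```

```bash
python3 r.py
```

```text
mz 0.152 j6 -0.109 v6 0.41 q6 111.5 z 0.1829 F [ 0.6 -5.5 -0.1] t 5.75
```

Call:
{"name": "move_arm", "arguments": {
  "series": "0 0 0.1 0 0 2"
}}

```text
time: 5.83
position: [0.5551, -0.025, 0.1827]
tool_rot: [0.947, -0.321, 0.0, 0.001]
ft_force: [-0.5, -6.4, -1.0]
grip_width: 0.0115
grip_force: 40.0
```

```bash
python3 r.py
```

```text
mz 0.212 j6 -0.106 v6 0.42 q6 113.5 z 0.1827 F [-0.5 -6.4 -1. ] t 5.83
```

```bash
python3 to.py 3 .218 59
```

```text
delta mm [-86.6 106.1 -35.2] az -96.5 or 83.5 psi -37.5 q6 113.5 t 5.83 xyz [ 0.5551 -0.025   0.1827] F [-0.45 -6.39 -0.97] M [-0.828  0.089  0.212]
```

Call:
{"name": "move_arm", "arguments": {
  "series": "0 0 0 0 0 0;0 0 0 0 0 0;0 0 0 0 0 0;0 0 -35 0 0 0;0 0 -35 0 0 -7;-20 24 -35 0 0 -14;-40 48 -35 0 0 -21;-60 72 -35 0 0 -28",
  "jaw": 0.4
}}

```text
time: 6.5
position: [0.4626, -0.044, 0.2176]
tool_rot: [0.997, -0.079, 0.0, -0.001]
ft_force: [-0.4, -1.5, 0.3]
grip_width: 0.0347
grip_force: 0.0
```

```bash
python3 to.py 3 .218 59
```

```text
delta mm [-38.2  18.8  -0.4] az -68.1 or 111.9 psi -9.1 q6 79.8 t 6.5 xyz [ 0.4626 -0.044   0.2176] F [-0.39 -1.49  0.34] M [0.074 0.056 0.026]
```

Call:
{"name": "move_arm", "arguments": {
  "series": "-20 10 0 0 0 -7;-38 19 0 0 0 -14;-38 19 0 0 0 -21;-38 19 0 0 0 -28;-38 19 0 0 0 -35;-38 19 0 0 0 -42;-38 19 0 0 0 -49;-38 19 0 0 0 -56"
}}

```text
time: 7.17
position: [0.4229, -0.0564, 0.2177]
tool_rot: [0.918, 0.397, 0.0, -0.001]
ft_force: [0.4, -0.3, 0.3]
grip_width: 0.0347
grip_force: 0.0
```

```bash
python3 to.py 3 .186 59
```

```text
delta mm [-0.8 -0.7 31.7] az -12.2 or 167.8 psi 46.8 q6 20.4 t 7.17 xyz [ 0.4229 -0.0564  0.2177] F [ 0.43 -0.29  0.33] M [-0.019 -0.056 -0.022]
```

Call:
{"name": "move_arm", "arguments": {
  "series": "-0.8 -0.7 0 0 0 -7;-0.8 -0.7 10 0 0 -12.2;-0.8 -0.7 31.7 0 0 -12.2;-0.8 -0.7 31.7 0 0 -12.2;-0.8 -0.7 31.7 0 0 -12.2"
}}

```text
time: 7.58
position: [0.4211, -0.0564, 0.1855]
tool_rot: [0.872, 0.49, -0.001, -0.001]
ft_force: [-0.7, 0.3, 0.0]
grip_width: 0.035
grip_force: 0.0
```

Call:
{"name": "move_arm", "arguments": {
  "series": "0 0 0 0 0 0;0 0 0 0 0 0;0 0 0 0 0 0;0 0 0 0 0 0;0 0 0 0 0 0;0 0 0 0 0 0",
  "jaw": 0
}}

```text
time: 8.08
position: [0.4218, -0.057, 0.1864]
tool_rot: [0.872, 0.489, 0.0, -0.0]
ft_force: [-1.7, 0.6, 5.5]
grip_width: 0.0116
grip_force: 40.0
```

```bash
python3 to.py 3 .186 59
```

```text
delta mm [ 0.5 -0.2  0.4] az -0.4 or 179.6 psi 58.6 q6 8.5 t 8.08 xyz [ 0.4218 -0.057   0.1864] F [-1.69  0.59  5.45] M [ 0.153  0.147 -0.059]
```

Call:
{"name": "move_arm", "arguments": {
  "series": "0 0 0.1 0 0 2;0 0 0.2 0 0 4;0 0 0.3 0 0 6;0 0 0.5 0 0 8"
}}

```text
time: 8.42
position: [0.4217, -0.057, 0.186]
tool_rot: [0.904, 0.427, -0.0, -0.0]
ft_force: [-1.4, 2.0, 7.3]
grip_width: 0.0113
grip_force: 40.0
```

```bash
python3 r.py
```

```text
mz 0.142 j6 -0.198 v6 0.41 q6 16.6 z 0.186 F [-1.4  2.   7.3] t 8.42
```

Call:
{"name": "move_arm", "arguments": {
  "series": "0 0 0.1 0 0 2;0 0 0.2 0 0 4"
}}

```text
time: 8.58
position: [0.4217, -0.0569, 0.1857]
tool_rot: [0.919, 0.395, -0.0, -0.0]
ft_force: [-1.4, 1.3, 5.4]
grip_width: 0.0118
grip_force: 40.0
```

```bash
python3 r.py
```

```text
mz 0.058 j6 -0.194 v6 0.41 q6 20.6 z 0.1857 F [-1.4  1.3  5.4] t 8.58
```

Call:
{"name": "move_arm", "arguments": {
  "series": "0 0 0.1 0 0 2;0 0 0.2 0 0 4"
}}

```text
time: 8.75
position: [0.4216, -0.0569, 0.1855]
tool_rot: [0.932, 0.363, -0.0, -0.0]
ft_force: [-1.5, 2.3, 5.6]
grip_width: 0.0119
grip_force: 40.0
```

```bash
python3 r.py
```

```text
mz 0.032 j6 -0.193 v6 0.42 q6 24.6 z 0.1855 F [-1.5  2.3  5.6] t 8.75
```

Call:
{"name": "move_arm", "arguments": {
  "series": "0 0 0.1 0 0 2;0 0 0.2 0 0 4"
}}

```text
time: 8.92
position: [0.4216, -0.0569, 0.1853]
tool_rot: [0.944, 0.33, -0.0, -0.0]
ft_force: [-2.0, 2.1, 5.0]
grip_width: 0.0116
grip_force: 40.0
```

```bash
python3 r.py
```

```text
mz 0.035 j6 -0.192 v6 0.41 q6 28.6 z 0.1853 F [-2.   2.1  5. ] t 8.92
```

Call:
{"name": "move_arm", "arguments": {
  "series": "0 0 0.1 0 0 2;0 0 0.2 0 0 4"
}}

```text
time: 9.08
position: [0.4215, -0.0568, 0.185]
tool_rot: [0.955, 0.297, -0.0, -0.0]
ft_force: [-1.8, 1.9, 4.6]
grip_width: 0.0117
grip_force: 40.0
```

```bash
python3 r.py
```

```text
mz 0.029 j6 -0.191 v6 0.41 q6 32.6 z 0.185 F [-1.8  1.9  4.6] t 9.08
```

Call:
{"name": "move_arm", "arguments": {
  "series": "0 0 0.1 0 0 2;0 0 0.2 0 0 4"
}}

```text
time: 9.25
position: [0.4215, -0.0568, 0.1848]
tool_rot: [0.965, 0.264, -0.0, -0.0]
ft_force: [-1.6, 2.0, 5.5]
grip_width: 0.0117
grip_force: 40.0
```

```bash
python3 r.py
```

```text
mz 0.102 j6 -0.186 v6 0.41 q6 36.6 z 0.1848 F [-1.6  2.   5.5] t 9.25
```

Call:
{"name": "move_arm", "arguments": {
  "series": "0 0 0.1 0 0 2;0 0 0.2 0 0 4"
}}

```text
time: 9.42
position: [0.4215, -0.0567, 0.1846]
tool_rot: [0.973, 0.23, -0.0, -0.0]
ft_force: [-1.1, 2.8, 4.6]
grip_width: 0.0116
grip_force: 40.0
```

```bash
python3 r.py
```

```text
mz 0.11 j6 -0.18 v6 0.41 q6 40.6 z 0.1846 F [-1.1  2.8  4.6] t 9.42
```

Call:
{"name": "move_arm", "arguments": {
  "series": "0 0 0.1 0 0 2;0 0 0.2 0 0 4"
}}

```text
time: 9.58
position: [0.4215, -0.0567, 0.1844]
tool_rot: [0.981, 0.196, -0.0, -0.0]
ft_force: [-1.2, 3.2, 5.6]
grip_width: 0.0116
grip_force: 40.0
```

```bash
python3 r.py
```

```text
mz 0.111 j6 -0.174 v6 0.42 q6 44.6 z 0.1844 F [-1.2  3.2  5.6] t 9.58
```

Call:
{"name": "move_arm", "arguments": {
  "series": "0 0 0.1 0 0 2;0 0 0.2 0 0 4"
}}

```text
time: 9.75
position: [0.4214, -0.0566, 0.1841]
tool_rot: [0.987, 0.161, -0.0, -0.001]
ft_force: [-0.6, 2.3, 5.3]
grip_width: 0.0116
grip_force: 40.0
```

```bash
python3 r.py
```

```text
mz 0.112 j6 -0.167 v6 0.41 q6 48.6 z 0.1841 F [-0.6  2.3  5.3] t 9.75
```

Call:
{"name": "move_arm", "arguments": {
  "series": "0 0 0.1 0 0 2;0 0 0.2 0 0 4"
}}

```text
time: 9.92
position: [0.4214, -0.0566, 0.1839]
tool_rot: [0.992, 0.127, -0.0, -0.001]
ft_force: [-1.4, 3.1, 5.2]
grip_width: 0.0114
grip_force: 40.0
```

```bash
python3 r.py
```

```text
mz 0.139 j6 -0.159 v6 0.41 q6 52.6 z 0.1839 F [-1.4  3.1  5.2] t 9.92
```

Call:
{"name": "move_arm", "arguments": {
  "series": "0 0 0.1 0 0 2;0 0 0.2 0 0 4;0 0 0.3 0 0 6"
}}

```text
time: 10.17
position: [0.4214, -0.0565, 0.1836]
tool_rot: [0.997, 0.075, -0.0, -0.001]
ft_force: [-0.9, 2.8, 5.1]
grip_width: 0.0117
grip_force: 40.0
```

```bash
python3 r.py; python3 to.py 2 .218 70.5
```

```text
mz 0.114 j6 -0.148 v6 0.42 q6 58.6 z 0.1836 F [-0.9  2.8  5.1] t 10.17
delta mm [ 62.4 -73.5 -34.3] az -61.9 or 118.1 psi 8.6 q6 58.6 t 10.17 xyz [ 0.4214 -0.0565  0.1836] F [-0.89  2.83  5.11] M [0.475 0.202 0.114]
```

Call:
{"name": "move_arm", "arguments": {
  "series": "0 0 0 0 0 0;0 0 0 0 0 0;0 0 0 0 0 0;0 0 -34.3 0 0 0;0 0 -34.3 0 0 -7;20 -24 -34.3 0 0 -14;40 -48 -34.3 0 0 -21;62.4 -73.5 -34.3 0 0 -28",
  "jaw": 0.4
}}

```text
time: 10.83
position: [0.4732, 0.025, 0.2179]
tool_rot: [0.949, 0.316, 0.0, 0.0]
ft_force: [0.4, -0.2, 0.1]
grip_width: 0.0347
grip_force: 0.0
```

Call:
{"name": "move_arm", "arguments": {
  "series": "0 0 0 0 0 -7;0 0 0 0 0 -14;0 0 0 0 0 -21;0 0 0 0 0 -28;0 0 0 0 0 -33.9;0 0 0 0 0 -33.9"
}}

```text
time: 11.33
position: [0.4727, 0.0247, 0.2175]
tool_rot: [0.816, 0.578, -0.0, 0.0]
ft_force: [1.1, -0.2, -0.2]
grip_width: 0.0347
grip_force: 0.0
```

```bash
python3 to.py 2 .186 70.5
```

```text
delta mm [ 0.5 -0.7 31.5] az 0.2 or -179.8 psi 70.7 q6 8.8 t 11.33 xyz [0.4727 0.0247 0.2175] F [ 1.05 -0.18 -0.17] M [ 0.019 -0.049 -0.034]
```

Call:
{"name": "move_arm", "arguments": {
  "series": "0.5 -0.7 31.5 0 0 0;0.5 -0.7 31.5 0 0 0;0.5 -0.7 31.5 0 0 0"
}}

```text
time: 11.58
position: [0.4709, 0.0256, 0.1852]
tool_rot: [0.817, 0.577, -0.002, -0.002]
ft_force: [-0.4, 0.2, 0.2]
grip_width: 0.035
grip_force: 0.0
```

Call:
{"name": "move_arm", "arguments": {
  "series": "0 0 0 0 0 0;0 0 0 0 0 0;0 0 0 0 0 0;0 0 0 0 0 0;0 0 0 0 0 0;0 0 0 0 0 0",
  "jaw": 0
}}

```text
time: 12.08
position: [0.4726, 0.0254, 0.1868]
tool_rot: [0.817, 0.577, 0.001, 0.001]
ft_force: [0.5, -0.2, 3.9]
grip_width: 0.0114
grip_force: 40.0
```

```bash
python3 to.py 2 .186 70.5
```

```text
delta mm [-0.2 -0.4  0.8] az 0.0 or -180.0 psi 70.5 q6 9.0 t 12.08 xyz [0.4726 0.0254 0.1868] F [ 0.52 -0.24  3.94] M [-0.037 -0.067 -0.11 ]
```

Call:
{"name": "move_arm", "arguments": {
  "series": "0 0 0.1 0 0 2;0 0 0.2 0 0 4;0 0 0.3 0 0 6"
}}

```text
time: 12.33
position: [0.4726, 0.0254, 0.1865]
tool_rot: [0.846, 0.533, 0.0, 0.001]
ft_force: [0.1, 0.1, 3.6]
grip_width: 0.0116
grip_force: 40.0
```

```bash
python3 r.py
```

```text
mz 0.082 j6 -0.188 v6 0.42 q6 15.1 z 0.1865 F [0.1 0.1 3.6] t 12.33
```

Call:
{"name": "move_arm", "arguments": {
  "series": "0 0 0.1 0 0 2;0 0 0.2 0 0 4"
}}

```text
time: 12.5
position: [0.4726, 0.0254, 0.1863]
tool_rot: [0.864, 0.503, 0.0, 0.001]
ft_force: [-0.3, -0.5, 3.1]
grip_width: 0.0118
grip_force: 40.0
```

```bash
python3 r.py
```

```text
mz 0.071 j6 -0.187 v6 0.42 q6 19.1 z 0.1863 F [-0.3 -0.5  3.1] t 12.5
```

Call:
{"name": "move_arm", "arguments": {
  "series": "0 0 0.1 0 0 2;0 0 0.2 0 0 4"
}}

```text
time: 12.67
position: [0.4726, 0.0254, 0.1861]
tool_rot: [0.881, 0.473, 0.001, 0.001]
ft_force: [0.0, 0.4, 2.9]
grip_width: 0.0112
grip_force: 40.0
```

```bash
python3 r.py
```

```text
mz 0.099 j6 -0.186 v6 0.42 q6 23.1 z 0.1861 F [0.  0.4 2.9] t 12.67
```

Call:
{"name": "move_arm", "arguments": {
  "series": "0 0 0.1 0 0 2;0 0 0.2 0 0 4"
}}

```text
time: 12.83
position: [0.4726, 0.0254, 0.1858]
tool_rot: [0.897, 0.442, 0.001, 0.0]
ft_force: [-0.1, -0.7, 3.8]
grip_width: 0.0116
grip_force: 40.0
```

```bash
python3 r.py
```

```text
mz 0.072 j6 -0.185 v6 0.42 q6 27.1 z 0.1858 F [-0.1 -0.7  3.8] t 12.83
```

Call:
{"name": "move_arm", "arguments": {
  "series": "0 0 0.1 0 0 2;0 0 0.2 0 0 4"
}}

```text
time: 13.0
position: [0.4725, 0.0254, 0.1856]
tool_rot: [0.912, 0.41, 0.001, 0.0]
ft_force: [-0.3, -0.3, 2.7]
grip_width: 0.0112
grip_force: 40.0
```

```bash
python3 r.py
```

```text
mz 0.072 j6 -0.184 v6 0.41 q6 31.1 z 0.1856 F [-0.3 -0.3  2.7] t 13.0
```

Call:
{"name": "move_arm", "arguments": {
  "series": "0 0 0.1 0 0 2;0 0 0.2 0 0 4"
}}

```text
time: 13.17
position: [0.4725, 0.0255, 0.1853]
tool_rot: [0.926, 0.378, 0.0, 0.0]
ft_force: [0.3, -0.4, 1.8]
grip_width: 0.0113
grip_force: 40.0
```

```bash
python3 r.py
```

```text
mz 0.138 j6 -0.183 v6 0.41 q6 35.1 z 0.1853 F [ 0.3 -0.4  1.8] t 13.17
```

Call:
{"name": "move_arm", "arguments": {
  "series": "0 0 0.1 0 0 2;0 0 0.2 0 0 4"
}}

```text
time: 13.33
position: [0.4725, 0.0255, 0.1851]
tool_rot: [0.938, 0.346, 0.0, 0.0]
ft_force: [0.4, -0.1, 2.2]
grip_width: 0.0113
grip_force: 40.0
```

```bash
python3 r.py
```

```text
mz 0.083 j6 -0.183 v6 0.42 q6 39.1 z 0.1851 F [ 0.4 -0.1  2.2] t 13.33
```

Call:
{"name": "move_arm", "arguments": {
  "series": "0 0 0.1 0 0 2;0 0 0.2 0 0 4"
}}

```text
time: 13.5
position: [0.4725, 0.0255, 0.1849]
tool_rot: [0.95, 0.313, 0.0, 0.0]
ft_force: [0.5, -0.2, 2.3]
grip_width: 0.0115
grip_force: 40.0
```

```bash
python3 r.py
```

```text
mz 0.093 j6 -0.182 v6 0.41 q6 43.1 z 0.1849 F [ 0.5 -0.2  2.3] t 13.5
```

Call:
{"name": "move_arm", "arguments": {
  "series": "0 0 0.1 0 0 2;0 0 0.2 0 0 4"
}}

```text
time: 13.67
position: [0.4725, 0.0255, 0.1847]
tool_rot: [0.96, 0.28, 0.0, 0.0]
ft_force: [0.3, -0.9, 1.6]
grip_width: 0.0115
grip_force: 40.0
```

```bash
python3 r.py
```

```text
mz 0.099 j6 -0.181 v6 0.41 q6 47.1 z 0.1847 F [ 0.3 -0.9  1.6] t 13.67
```

Call:
{"name": "move_arm", "arguments": {
  "series": "0 0 0.1 0 0 2;0 0 0.2 0 0 4"
}}

```text
time: 13.83
position: [0.4725, 0.0255, 0.1844]
tool_rot: [0.969, 0.246, 0.0, 0.0]
ft_force: [1.1, 0.4, 1.5]
grip_width: 0.0115
grip_force: 40.0
```

```bash
python3 r.py
```

```text
mz 0.085 j6 -0.18 v6 0.42 q6 51.1 z 0.1844 F [1.1 0.4 1.5] t 13.83
```

Call:
{"name": "move_arm", "arguments": {
  "series": "0 0 0.1 0 0 2;0 0 0.2 0 0 4;0 0 0.3 0 0 6"
}}

```text
time: 14.08
position: [0.4724, 0.0255, 0.1841]
tool_rot: [0.981, 0.195, 0.0, 0.0]
ft_force: [0.4, -0.1, 0.8]
grip_width: 0.0119
grip_force: 40.0
```

```bash
python3 r.py
```

```text
mz 0.115 j6 -0.179 v6 0.42 q6 57.1 z 0.1841 F [ 0.4 -0.1  0.8] t 14.08
```

Call:
{"name": "move_arm", "arguments": {
  "series": "0 0 0.1 0 0 2;0 0 0.2 0 0 4;0 0 0.3 0 0 6"
}}

```text
time: 14.33
position: [0.4725, 0.0255, 0.1837]
tool_rot: [0.99, 0.143, 0.0, 0.0]
ft_force: [1.1, 1.3, -0.0]
grip_width: 0.0115
grip_force: 40.0
```

```bash
python3 r.py
```

```text
mz 0.052 j6 -0.175 v6 0.41 q6 63.1 z 0.1837 F [ 1.1  1.3 -0. ] t 14.33
```

Call:
{"name": "move_arm", "arguments": {
  "series": "0 0 0.1 0 0 2;0 0 0.2 0 0 4;0 0 0.3 0 0 6"
}}

```text
time: 14.58
position: [0.4725, 0.0255, 0.1834]
tool_rot: [0.996, 0.091, 0.0, 0.0]
ft_force: [0.3, 0.4, 0.4]
grip_width: 0.0116
grip_force: 40.0
```

```bash
python3 r.py
```

```text
mz 0.144 j6 -0.165 v6 0.42 q6 69.1 z 0.1834 F [0.3 0.4 0.4] t 14.58
```

Call:
{"name": "move_arm", "arguments": {
  "series": "0 0 0.1 0 0 2;0 0 0.2 0 0 4;0 0 0.3 0 0 6"
}}

```text
time: 14.83
position: [0.4724, 0.0256, 0.183]
tool_rot: [0.999, 0.039, 0.0, 0.0]
ft_force: [0.2, 0.0, 0.4]
grip_width: 0.0115
grip_force: 40.0
```

```bash
python3 r.py
```

```text
mz 0.082 j6 -0.152 v6 0.41 q6 75.1 z 0.183 F [0.2 0.  0.4] t 14.83
```

Call:
{"name": "move_arm", "arguments": {
  "series": "0 0 0.1 0 0 2;0 0 0.2 0 0 4;0 0 0.3 0 0 6"
}}

```text
time: 15.08
position: [0.4724, 0.0256, 0.1827]
tool_rot: [1.0, -0.013, 0.0, 0.0]
ft_force: [0.0, -0.2, 0.4]
grip_width: 0.0119
grip_force: 40.0
```

```bash
python3 r.py; python3 to.py 4 .218 107
```

```text
mz 0.172 j6 -0.139 v6 0.41 q6 81.1 z 0.1827 F [ 0.  -0.2  0.4] t 15.08
delta mm [ 34.9 131.5 -35.2] az -108.5 or 71.5 psi -1.5 q6 81.1 t 15.08 xyz [0.4724 0.0256 0.1827] F [ 0.03 -0.22  0.39] M [ 0.087 -0.054  0.172]
```

Call:
{"name": "move_arm", "arguments": {
  "series": "0 0 0 0 0 0;0 0 0 0 0 0;0 0 0 0 0 0;0 0 -35 0 0 0;0 0 -35 0 0 -7;9 33 -35 0 0 -14;18 66 -35 0 0 -21;26 99 -35 0 0 -28",
  "jaw": 0.4
}}

```text
time: 15.75
position: [0.4957, -0.074, 0.2179]
tool_rot: [0.973, 0.232, 0.0, 0.0]
ft_force: [-0.4, 0.4, 0.1]
grip_width: 0.0342
grip_force: 0.0
```

```bash
python3 to.py 4 .218 107
```

```text
delta mm [-7.5 32.9 -0.1] az -80.2 or 99.8 psi 26.8 q6 41.9 t 15.75 xyz [ 0.4957 -0.074   0.2179] F [-0.39  0.36  0.09] M [ 0.027 -0.064  0.008]
```

Call:
{"name": "move_arm", "arguments": {
  "series": "-7.5 33 0 0 0 -7;-7.5 33 0 0 0 -14;-7.5 33 0 0 0 -21;-7.5 33 0 0 0 -28;-7.5 33 0 0 0 -35;-7.5 33 0 0 0 -42;-7.5 33 0 0 0 -49;-7.5 33 0 0 0 -56"
}}

```text
time: 16.42
position: [0.5031, -0.1063, 0.2174]
tool_rot: [0.751, 0.66, -0.0, -0.0]
ft_force: [-0.4, -0.1, -0.6]
grip_width: 0.0347
grip_force: 0.0
```

Call:
{"name": "move_arm", "arguments": {
  "series": "0 0 0 0 0 -7;0 0 0 0 0 -14;0 0 0 0 0 -21;0 0 0 0 0 -24.5;0 0 0 0 0 -24.5;0 0 0 0 0 -24.5"
}}

```text
time: 16.92
position: [0.5032, -0.1063, 0.2175]
tool_rot: [0.597, 0.802, -0.0, -0.0]
ft_force: [-0.3, -0.4, -1.0]
grip_width: 0.0345
grip_force: 0.0
```

```bash
python3 to.py 4 .186 107.3
```

```text
delta mm [-0.7  0.4 31.5] az -0.6 or 179.4 psi 106.7 q6 -41.1 t 16.92 xyz [ 0.5032 -0.1063  0.2175] F [-0.26 -0.37 -0.97] M [ 0.05  -0.097  0.   ]
```

Call:
{"name": "move_arm", "arguments": {
  "series": "-0.7 0.4 31.5 0 0 -0.6;-0.7 0.4 31.5 0 0 -0.6;-0.7 0.4 31.5 0 0 -0.6"
}}

```text
time: 17.17
position: [0.5026, -0.1063, 0.185]
tool_rot: [0.593, 0.806, -0.0, -0.002]
ft_force: [-0.4, -0.7, 0.1]
grip_width: 0.035
grip_force: 0.0
```

Call:
{"name": "move_arm", "arguments": {
  "series": "0 0 0 0 0 0;0 0 0 0 0 0;0 0 0 0 0 0;0 0 0 0 0 0;0 0 0 0 0 0;0 0 0 0 0 0",
  "jaw": 0
}}

```text
time: 17.67
position: [0.5042, -0.107, 0.1868]
tool_rot: [0.592, 0.806, 0.0, 0.001]
ft_force: [-1.1, 0.4, 3.6]
grip_width: 0.0113
grip_force: 40.0
```

```bash
python3 to.py 4 .186 107
```

```text
delta mm [ 0.4 -0.3  0.8] az 0.4 or -179.6 psi 107.4 q6 -41.8 t 17.67 xyz [ 0.5042 -0.107   0.1868] F [-1.13  0.41  3.59] M [-0.018  0.083 -0.074]
```

Call:
{"name": "move_arm", "arguments": {
  "series": "0 0 0.1 0 0 2;0 0 0.2 0 0 4;0 0 0.3 0 0 6"
}}

```text
time: 17.92
position: [0.5042, -0.107, 0.1864]
tool_rot: [0.634, 0.773, 0.0, 0.001]
ft_force: [-1.3, -0.2, 3.2]
grip_width: 0.0117
grip_force: 40.0
```

```bash
python3 r.py
```

```text
mz 0.09 j6 -0.188 v6 0.41 q6 -35.7 z 0.1864 F [-1.3 -0.2  3.2] t 17.92
```

Call:
{"name": "move_arm", "arguments": {
  "series": "0 0 0.1 0 0 2;0 0 0.2 0 0 4;0 0 0.3 0 0 6"
}}

```text
time: 18.17
position: [0.5041, -0.107, 0.1861]
tool_rot: [0.674, 0.739, 0.0, 0.001]
ft_force: [-0.8, -0.6, 3.1]
grip_width: 0.0114
grip_force: 40.0
```

```bash
python3 r.py
```

```text
mz 0.096 j6 -0.187 v6 0.41 q6 -29.7 z 0.1861 F [-0.8 -0.6  3.1] t 18.17
```

Call:
{"name": "move_arm", "arguments": {
  "series": "0 0 0.1 0 0 2;0 0 0.2 0 0 4;0 0 0.3 0 0 6"
}}

```text
time: 18.42
position: [0.5041, -0.1071, 0.1857]
tool_rot: [0.711, 0.703, -0.0, 0.0]
ft_force: [-0.4, -0.5, 2.4]
grip_width: 0.0115
grip_force: 40.0
```

```bash
python3 r.py
```

```text
mz 0.11 j6 -0.186 v6 0.41 q6 -23.7 z 0.1857 F [-0.4 -0.5  2.4] t 18.42
```

Call:
{"name": "move_arm", "arguments": {
  "series": "0 0 0.1 0 0 2;0 0 0.2 0 0 4;0 0 0.3 0 0 6"
}}

```text
time: 18.67
position: [0.5041, -0.1071, 0.1854]
tool_rot: [0.747, 0.665, -0.0, 0.0]
ft_force: [0.1, -0.5, 2.3]
grip_width: 0.0116
grip_force: 40.0
```

```bash
python3 r.py
```

```text
mz 0.072 j6 -0.185 v6 0.42 q6 -17.7 z 0.1854 F [ 0.1 -0.5  2.3] t 18.67
```

Call:
{"name": "move_arm", "arguments": {
  "series": "0 0 0.1 0 0 2;0 0 0.2 0 0 4;0 0 0.3 0 0 6"
}}

```text
time: 18.92
position: [0.504, -0.1071, 0.185]
tool_rot: [0.781, 0.625, -0.0, 0.0]
ft_force: [-0.5, -1.3, 2.0]
grip_width: 0.0117
grip_force: 40.0
```

```bash
python3 r.py
```

```text
mz 0.112 j6 -0.184 v6 0.41 q6 -11.7 z 0.185 F [-0.5 -1.3  2. ] t 18.92
```

Call:
{"name": "move_arm", "arguments": {
  "series": "0 0 0.1 0 0 2;0 0 0.2 0 0 4;0 0 0.3 0 0 6"
}}

```text
time: 19.17
position: [0.504, -0.1071, 0.1847]
tool_rot: [0.812, 0.583, -0.0, 0.0]
ft_force: [0.4, 0.3, 1.6]
grip_width: 0.0115
grip_force: 40.0
```

```bash
python3 r.py
```

```text
mz 0.108 j6 -0.183 v6 0.42 q6 -5.7 z 0.1847 F [0.4 0.3 1.6] t 19.17
```

Call:
{"name": "move_arm", "arguments": {
  "series": "0 0 0.1 0 0 2;0 0 0.2 0 0 4;0 0 0.3 0 0 6"
}}

```text
time: 19.42
position: [0.5039, -0.107, 0.1843]
tool_rot: [0.842, 0.54, -0.0, 0.0]
ft_force: [-0.9, -0.3, 1.7]
grip_width: 0.0114
grip_force: 40.0
```

```bash
python3 r.py
```

```text
mz 0.09 j6 -0.182 v6 0.42 q6 0.3 z 0.1843 F [-0.9 -0.3  1.7] t 19.42
```

Call:
{"name": "move_arm", "arguments": {
  "series": "0 0 0.1 0 0 2;0 0 0.2 0 0 4;0 0 0.3 0 0 6"
}}

```text
time: 19.67
position: [0.5039, -0.107, 0.184]
tool_rot: [0.869, 0.495, -0.0, 0.0]
ft_force: [-0.8, 0.4, 1.3]
grip_width: 0.0113
grip_force: 40.0
```

```bash
python3 r.py
```

```text
mz 0.033 j6 -0.181 v6 0.42 q6 6.3 z 0.184 F [-0.8  0.4  1.3] t 19.67
```

Call:
{"name": "move_arm", "arguments": {
  "series": "0 0 0.1 0 0 2;0 0 0.2 0 0 4;0 0 0.3 0 0 6"
}}

```text
time: 19.92
position: [0.5039, -0.107, 0.1836]
tool_rot: [0.894, 0.449, -0.0, 0.0]
ft_force: [-0.3, 1.0, 1.6]
grip_width: 0.0119
grip_force: 40.0
```

```bash
python3 r.py
```

```text
mz 0.108 j6 -0.174 v6 0.41 q6 12.3 z 0.1836 F [-0.3  1.   1.6] t 19.92
```

Call:
{"name": "move_arm", "arguments": {
  "series": "0 0 0.1 0 0 2;0 0 0.2 0 0 4;0 0 0.3 0 0 6"
}}

```text
time: 20.17
position: [0.5039, -0.107, 0.1833]
tool_rot: [0.916, 0.401, -0.0, 0.0]
ft_force: [-0.4, -0.9, 1.2]
grip_width: 0.0117
grip_force: 40.0
```

```bash
python3 r.py
```

```text
mz 0.087 j6 -0.158 v6 0.42 q6 18.3 z 0.1833 F [-0.4 -0.9  1.2] t 20.17
```

Call:
{"name": "move_arm", "arguments": {
  "series": "0 0 0.1 0 0 2;0 0 0.2 0 0 4;0 0 0.3 0 0 6"
}}

```text
time: 20.42
position: [0.5038, -0.107, 0.183]
tool_rot: [0.936, 0.353, -0.0, 0.0]
ft_force: [-1.2, -0.8, 2.0]
grip_width: 0.0114
grip_force: 40.0
```

```bash
python3 r.py
```

```text
mz 0.173 j6 -0.141 v6 0.42 q6 24.3 z 0.183 F [-1.2 -0.8  2. ] t 20.42
```

```bash
python3 to.py 1 .216 142.3
```

```text
delta mm [ 91.9 -28.4 -33.1] az -101.0 or 79.0 psi 41.3 q6 24.3 t 20.42 xyz [ 0.5038 -0.107   0.183 ] F [-1.22 -0.76  2.05] M [-0.127  0.068  0.173]
```

Call:
{"name": "move_arm", "arguments": {
  "series": "0 0 0 0 0 0;0 0 0 0 0 0;0 0 0 0 0 0;0 0 -35 0 0 0;0 0 -35 0 0 -7;30 -9 -35 0 0 -14;60 -18 -35 0 0 -21;92 -28.4 -35 0 0 -28",
  "jaw": 0.4
}}

```text
time: 21.08
position: [0.5548, -0.0246, 0.2181]
tool_rot: [0.821, 0.571, 0.0, 0.0]
ft_force: [0.5, 0.2, -0.1]
grip_width: 0.0346
grip_force: 0.0
```

Call:
{"name": "move_arm", "arguments": {
  "series": "0 0 0 0 0 -7;0 0 0 0 0 -14;0 0 0 0 0 -21;0 0 0 0 0 -28;0 0 0 0 0 -35;0 0 0 0 0 -42;0 0 0 0 0 -49;0 0 0 0 0 -56"
}}

```text
time: 21.75
position: [0.5541, -0.0246, 0.2176]
tool_rot: [0.456, 0.89, 0.0, -0.0]
ft_force: [0.7, -0.4, -0.4]
grip_width: 0.035
grip_force: 0.0
```

Call:
{"name": "move_arm", "arguments": {
  "series": "0 0 0 0 0 -7;0 0 0 0 0 -14;0 0 0 0 0 -17;0 0 0 0 0 -17;0 0 0 0 0 -17"
}}

```text
time: 22.17
position: [0.5542, -0.0247, 0.2177]
tool_rot: [0.323, 0.946, 0.0, -0.0]
ft_force: [0.2, -0.3, 0.2]
grip_width: 0.0351
grip_force: 0.0
```

```bash
python3 to.py 1 .183 142.5
```

```text
delta mm [-0.1 -0.2 34.7] az -0.2 or 179.8 psi 142.3 q6 -66.4 t 22.17 xyz [ 0.5542 -0.0247  0.2177] F [ 0.22 -0.32  0.25] M [ 0.031 -0.218 -0.034]
```

Call:
{"name": "move_arm", "arguments": {
  "series": "0 -0.2 34.5 0 0 0;0 -0.2 34.5 0 0 0;0 -0.2 34.5 0 0 0"
}}

```text
time: 22.42
position: [0.5525, -0.0245, 0.182]
tool_rot: [0.323, 0.946, -0.0, -0.003]
ft_force: [0.8, -0.0, 0.1]
grip_width: 0.0348
grip_force: 0.0
```

Call:
{"name": "move_arm", "arguments": {
  "series": "0 0 0 0 0 0;0 0 0 0 0 0;0 0 0 0 0 0;0 0 0 0 0 0;0 0 0 0 0 0;0 0 0 0 0 0",
  "jaw": 0
}}

```text
time: 22.92
position: [0.5546, -0.0249, 0.1841]
tool_rot: [0.322, 0.947, 0.0, 0.001]
ft_force: [0.2, 0.8, 3.5]
grip_width: 0.0117
grip_force: 40.0
```

```bash
python3 to.py 1 .183 142.5
```

```text
delta mm [ 0.4 -0.3  1.1] az -0.1 or 179.9 psi 142.4 q6 -66.5 t 22.92 xyz [ 0.5546 -0.0249  0.1841] F [0.22 0.84 3.46] M [ 0.141 -0.15   0.069]
```

Call:
{"name": "move_arm", "arguments": {
  "series": "0 0 0.1 0 0 2;0 0 0.2 0 0 4;0 0 0.3 0 0 6"
}}

```text
time: 23.17
position: [0.5546, -0.0249, 0.1838]
tool_rot: [0.372, 0.928, 0.0, 0.001]
ft_force: [0.3, 0.6, 3.7]
grip_width: 0.0117
grip_force: 40.0
```

```bash
python3 r.py
```

```text
mz 0.184 j6 -0.105 v6 0.41 q6 -60.4 z 0.1838 F [0.3 0.6 3.7] t 23.17
```

Call:
{"name": "move_arm", "arguments": {
  "series": "0 0 0.1 0 0 2;0 0 0.2 0 0 4"
}}

```text
time: 23.33
position: [0.5546, -0.0249, 0.1836]
tool_rot: [0.404, 0.915, 0.0, 0.001]
ft_force: [0.1, 1.9, 3.6]
grip_width: 0.0114
grip_force: 40.0
```

```bash
python3 r.py
```

```text
mz 0.217 j6 -0.084 v6 0.42 q6 -56.4 z 0.1836 F [0.1 1.9 3.6] t 23.33
```

Call:
{"name": "move_arm", "arguments": {
  "series": "0 0 0.1 0 0 2;0 0 0.2 0 0 4"
}}

```text
time: 23.5
position: [0.5546, -0.0249, 0.1834]
tool_rot: [0.436, 0.9, 0.0, 0.001]
ft_force: [-0.2, 1.1, 4.5]
grip_width: 0.0118
grip_force: 40.0
```

```bash
python3 r.py
```

```text
mz 0.175 j6 -0.062 v6 0.41 q6 -52.4 z 0.1834 F [-0.2  1.1  4.5] t 23.5
```

Call:
{"name": "move_arm", "arguments": {
  "series": "0 0 0.1 0 0 2;0 0 0.2 0 0 4"
}}

```text
time: 23.67
position: [0.5546, -0.0249, 0.1833]
tool_rot: [0.467, 0.884, 0.0, 0.001]
ft_force: [0.7, 1.0, 3.6]
grip_width: 0.0117
grip_force: 40.0
```

```bash
python3 r.py
```

```text
mz 0.2 j6 -0.057 v6 0.41 q6 -48.4 z 0.1833 F [0.7 1.  3.6] t 23.67
```

Call:
{"name": "move_arm", "arguments": {
  "series": "0 0 0.1 0 0 2;0 0 0.2 0 0 4"
}}

```text
time: 23.83
position: [0.5546, -0.0249, 0.1831]
tool_rot: [0.497, 0.868, 0.0, 0.001]
ft_force: [0.2, 0.4, 4.2]
grip_width: 0.0116
grip_force: 40.0
```

```bash
python3 r.py
```

```text
mz 0.31 j6 0.004 v6 0.41 q6 -44.4 z 0.1831 F [0.2 0.4 4.2] t 23.83
```

Call:
{"name": "move_arm", "arguments": {
  "series": "0 0 0.1 0 0 2;0 0 0.2 0 0 4"
}}

```text
time: 24.0
position: [0.5546, -0.025, 0.1829]
tool_rot: [0.527, 0.85, 0.0, 0.001]
ft_force: [-0.0, -0.6, 4.0]
grip_width: 0.0114
grip_force: 40.1
```

```bash
python3 r.py
```

```text
mz 0.325 j6 0.011 v6 0.41 q6 -40.5 z 0.1829 F [-0.  -0.6  4. ] t 24.0
```

```bash
python3 to.py 3 .216 188.6
```

```text
delta mm [  30.6 -132.9  -33.3] az -72.2 or 107.8 psi 116.4 q6 -40.5 t 24.0 xyz [ 0.5546 -0.025   0.1829] F [-0.01 -0.62  4.04] M [ 0.142 -0.095  0.325]
```

Call:
{"name": "move_arm", "arguments": {
  "series": "0 0 0 0 0 0;0 0 0 0 0 0;0 0 0 0 0 0;0 0 -35 0 0 0;0 0 -35 0 0 -7;8 -33 -35 0 0 -14;16 -66 -35 0 0 -21;23 -99 -35 0 0 -28",
  "jaw": 0.4
}}

```text
time: 24.67
position: [0.4538, -0.0482, 0.2167]
tool_rot: [0.302, 0.953, -0.0, -0.0]
ft_force: [0.4, -1.5, -0.5]
grip_width: 0.0344
grip_force: 0.0
```

```bash
python3 to.py 3 .216 188.6
```

```text
delta mm [ 21.3 -25.2   0.7] az -43.8 or 136.2 psi 144.8 q6 -75.0 t 24.67 xyz [ 0.4538 -0.0482  0.2167] F [ 0.36 -1.49 -0.46] M [-0.03  -0.089  0.048]
```

Call:
{"name": "move_arm", "arguments": {
  "series": "21.3 -25 0 0 0 -7;21.3 -25 0 0 0 -14;21.3 -25 0 0 0 -21;21.3 -25 0 0 0 -28;21.3 -25 0 0 0 -35;21.3 -25 0 0 0 -42;21.3 -25 0 0 0 -44;21.3 -25 0 0 0 -44"
}}

```text
time: 25.33
position: [0.4231, -0.0562, 0.2168]
tool_rot: [-0.073, 0.997, 0.0, -0.0]
ft_force: [-0.3, -0.3, -0.5]
grip_width: 0.0348
grip_force: 0.0
```

```bash
python3 to.py 3 .1835 188.6
```

```text
delta mm [ 1.2 -0.1 33.3] az -0.2 or 179.8 psi -171.6 q6 -121.1 t 25.33 xyz [ 0.4231 -0.0562  0.2168] F [-0.28 -0.32 -0.51] M [ 0.142 -0.148  0.01 ]
```

Call:
{"name": "move_arm", "arguments": {
  "series": "1.2 0.2 33 0 0 0;1.2 0.2 33 0 0 0;1.2 0.2 33 0 0 0"
}}

```text
time: 25.58
position: [0.4207, -0.0557, 0.183]
tool_rot: [-0.073, 0.997, 0.001, -0.002]
ft_force: [-0.4, 0.6, 0.2]
grip_width: 0.0346
grip_force: 0.0
```

Call:
{"name": "move_arm", "arguments": {
  "series": "0 0 0 0 0 0;0 0 0 0 0 0;0 0 0 0 0 0;0 0 0 0 0 0;0 0 0 0 0 0;0 0 0 0 0 0",
  "jaw": 0
}}

```text
time: 26.08
position: [0.4224, -0.0562, 0.1846]
tool_rot: [-0.073, 0.997, -0.0, 0.001]
ft_force: [-0.5, 1.3, 4.0]
grip_width: 0.0117
grip_force: 40.0
```

```bash
python3 to.py 3 .183 188.6
```

```text
delta mm [ 0.6 -0.2  1.6] az -0.2 or 179.8 psi -171.6 q6 -121.1 t 26.08 xyz [ 0.4224 -0.0562  0.1846] F [-0.46  1.32  3.97] M [ 0.343 -0.123  0.001]
```

Call:
{"name": "move_arm", "arguments": {
  "series": "0 0 0.1 0 0 2;0 0 0.2 0 0 4;0 0 0.3 0 0 6"
}}

```text
time: 26.33
position: [0.4224, -0.0562, 0.1843]
tool_rot: [-0.02, 1.0, -0.0, 0.001]
ft_force: [0.0, 1.5, 4.4]
grip_width: 0.0116
grip_force: 40.0
```

```bash
python3 r.py
```

```text
mz 0.111 j6 -0.144 v6 0.42 q6 -115.0 z 0.1843 F [0.  1.5 4.4] t 26.33
```

Call:
{"name": "move_arm", "arguments": {
  "series": "0 0 0.1 0 0 2;0 0 0.2 0 0 4"
}}

```text
time: 26.5
position: [0.4225, -0.0562, 0.1841]
tool_rot: [0.015, 1.0, -0.0, 0.001]
ft_force: [0.6, 1.1, 5.1]
grip_width: 0.012
grip_force: 40.0
```

```bash
python3 r.py
```

```text
mz 0.169 j6 -0.135 v6 0.42 q6 -111.0 z 0.1841 F [0.6 1.1 5.1] t 26.5
```

Call:
{"name": "move_arm", "arguments": {
  "series": "0 0 0.1 0 0 2;0 0 0.2 0 0 4"
}}

```text
time: 26.67
position: [0.4224, -0.0562, 0.1839]
tool_rot: [0.049, 0.999, -0.0, 0.001]
ft_force: [-0.4, 0.8, 4.2]
grip_width: 0.0115
grip_force: 40.0
```

```bash
python3 r.py
```

```text
mz 0.193 j6 -0.128 v6 0.41 q6 -107.0 z 0.1839 F [-0.4  0.8  4.2] t 26.67
```

Call:
{"name": "move_arm", "arguments": {
  "series": "0 0 0.1 0 0 2;0 0 0.2 0 0 4"
}}

```text
time: 26.83
position: [0.4224, -0.0562, 0.1836]
tool_rot: [0.084, 0.996, -0.0, 0.001]
ft_force: [-0.2, -0.1, 5.2]
grip_width: 0.0113
grip_force: 40.0
```

```bash
python3 r.py
```

```text
mz 0.146 j6 -0.115 v6 0.41 q6 -103.0 z 0.1836 F [-0.2 -0.1  5.2] t 26.83
```

Call:
{"name": "move_arm", "arguments": {
  "series": "0 0 0.1 0 0 2;0 0 0.2 0 0 4"
}}

```text
time: 27.0
position: [0.4224, -0.0563, 0.1834]
tool_rot: [0.119, 0.993, -0.0, 0.001]
ft_force: [-0.0, 1.1, 4.9]
grip_width: 0.012
grip_force: 40.0
```

```bash
python3 r.py
```

```text
mz 0.147 j6 -0.106 v6 0.41 q6 -99.0 z 0.1834 F [-0.   1.1  4.9] t 27.0
```

Call:
{"name": "move_arm", "arguments": {
  "series": "0 0 0.1 0 0 2;0 0 0.2 0 0 4"
}}

```text
time: 27.17
position: [0.4224, -0.0563, 0.1832]
tool_rot: [0.154, 0.988, -0.0, 0.001]
ft_force: [0.4, 0.7, 3.2]
grip_width: 0.0117
grip_force: 40.0
```

```bash
python3 r.py
```

```text
mz 0.133 j6 -0.1 v6 0.42 q6 -95.0 z 0.1832 F [0.4 0.7 3.2] t 27.17
```

Call:
{"name": "move_arm", "arguments": {
  "series": "0 0 0.1 0 0 2;0 0 0.2 0 0 4"
}}

```text
time: 27.33
position: [0.4224, -0.0563, 0.183]
tool_rot: [0.188, 0.982, -0.0, 0.001]
ft_force: [0.6, 0.4, 5.0]
grip_width: 0.0117
grip_force: 40.0
```

```bash
python3 r.py
```

```text
mz 0.195 j6 -0.09 v6 0.42 q6 -91.0 z 0.183 F [0.6 0.4 5. ] t 27.33
```

Call:
{"name": "move_arm", "arguments": {
  "series": "0 0 0.1 0 0 2;0 0 0.2 0 0 4"
}}

```text
time: 27.5
position: [0.4224, -0.0563, 0.1828]
tool_rot: [0.222, 0.975, -0.0, 0.001]
ft_force: [0.5, 1.2, 3.4]
grip_width: 0.0115
grip_force: 40.0
```

```bash
python3 r.py
```

```text
mz 0.205 j6 -0.078 v6 0.42 q6 -87.0 z 0.1828 F [0.5 1.2 3.4] t 27.5
```

Call:
{"name": "move_arm", "arguments": {
  "series": "0 0 0.1 0 0 2;0 0 0.2 0 0 4"
}}

```text
time: 27.67
position: [0.4224, -0.0563, 0.1826]
tool_rot: [0.256, 0.967, -0.0, 0.001]
ft_force: [0.1, 1.1, 3.4]
grip_width: 0.0115
grip_force: 40.0
```

```bash
python3 r.py
```

```text
mz 0.186 j6 -0.078 v6 0.41 q6 -83.0 z 0.1826 F [0.1 1.1 3.4] t 27.67
```

Call:
{"name": "move_arm", "arguments": {
  "series": "0 0 0.1 0 0 2;0 0 0.2 0 0 4"
}}

```text
time: 27.83
position: [0.4224, -0.0563, 0.1824]
tool_rot: [0.289, 0.957, -0.0, 0.001]
ft_force: [0.4, 0.3, 2.6]
grip_width: 0.0116
grip_force: 40.0
```

```bash
python3 r.py
```

```text
mz 0.214 j6 -0.061 v6 0.42 q6 -79.0 z 0.1824 F [0.4 0.3 2.6] t 27.83
```

Call:
{"name": "move_arm", "arguments": {
  "series": "0 0 0.1 0 0 2"
}}

```text
time: 27.92
position: [0.4224, -0.0563, 0.1823]
tool_rot: [0.306, 0.952, -0.0, 0.001]
ft_force: [-0.6, 0.4, 2.8]
grip_width: 0.0117
grip_force: 40.0
```

```bash
python3 r.py
```

```text
mz 0.217 j6 -0.067 v6 0.41 q6 -77.0 z 0.1823 F [-0.6  0.4  2.8] t 27.92
```

Call:
{"name": "move_arm", "arguments": {
  "series": "0 0 0.1 0 0 2"
}}

```text
time: 28.0
position: [0.4224, -0.0563, 0.1822]
tool_rot: [0.323, 0.947, -0.0, 0.001]
ft_force: [-0.2, 0.3, 2.6]
grip_width: 0.0117
grip_force: 40.0
```

```bash
python3 r.py
```

```text
mz 0.156 j6 -0.074 v6 0.42 q6 -75.0 z 0.1822 F [-0.2  0.3  2.6] t 28.0
```

Call:
{"name": "move_arm", "arguments": {
  "series": "0 0 0.1 0 0 2"
}}

```text
time: 28.08
position: [0.4224, -0.0564, 0.1821]
tool_rot: [0.339, 0.941, -0.0, 0.001]
ft_force: [0.4, 1.4, 4.6]
grip_width: 0.0116
grip_force: 40.0
```

```bash
python3 r.py
```

```text
mz 0.23 j6 -0.05 v6 0.41 q6 -73.0 z 0.1821 F [0.4 1.4 4.6] t 28.08
```

Call:
{"name": "move_arm", "arguments": {
  "series": "0 0 0.1 0 0 2"
}}

```text
time: 28.17
position: [0.4224, -0.0564, 0.182]
tool_rot: [0.355, 0.935, -0.0, 0.001]
ft_force: [0.5, 0.7, 4.0]
grip_width: 0.0114
grip_force: 40.0
```

```bash
python3 r.py
```

```text
mz 0.156 j6 -0.055 v6 0.41 q6 -71.0 z 0.182 F [0.5 0.7 4. ] t 28.17
```

Call:
{"name": "move_arm", "arguments": {
  "series": "0 0 0.1 0 0 2"
}}

```text
time: 28.25
position: [0.4224, -0.0564, 0.1819]
tool_rot: [0.372, 0.928, -0.0, 0.001]
ft_force: [-0.1, -0.1, 3.0]
grip_width: 0.0122
grip_force: 40.0
```

```bash
python3 r.py
```

```text
mz 0.204 j6 -0.049 v6 0.42 q6 -69.0 z 0.1819 F [-0.1 -0.1  3. ] t 28.25
```

Call:
{"name": "move_arm", "arguments": {
  "series": "0 0 0.1 0 0 2"
}}

```text
time: 28.33
position: [0.4224, -0.0564, 0.1818]
tool_rot: [0.388, 0.922, -0.0, 0.001]
ft_force: [-0.3, 1.0, 5.0]
grip_width: 0.0116
grip_force: 40.1
```

```bash
python3 r.py
```

```text
mz 0.238 j6 -0.014 v6 0.41 q6 -67.0 z 0.1818 F [-0.3  1.   5. ] t 28.33
```

Call:
{"name": "move_arm", "arguments": {
  "series": "0 0 0.1 0 0 2"
}}

```text
time: 28.42
position: [0.4224, -0.0564, 0.1817]
tool_rot: [0.404, 0.915, -0.0, 0.001]
ft_force: [-0.4, 0.8, 4.9]
grip_width: 0.0113
grip_force: 40.1
```

```bash
python3 r.py
```

```text
mz 0.245 j6 -0.021 v6 0.41 q6 -65.0 z 0.1817 F [-0.4  0.8  4.9] t 28.42
```

Call:
{"name": "move_arm", "arguments": {
  "series": "0 0 0.1 0 0 2"
}}

```text
time: 28.5
position: [0.4224, -0.0564, 0.1816]
tool_rot: [0.42, 0.908, -0.0, 0.001]
ft_force: [0.2, 0.7, 4.1]
grip_width: 0.0119
grip_force: 40.1
```

```bash
python3 r.py;python3 to.py 2 .216 178.5
```

```text
mz 0.313 j6 -0.018 v6 0.41 q6 -63.0 z 0.1816 F [0.2 0.7 4.1] t 28.5
delta mm [ 30.   90.9 -34.4] az -48.1 or 131.9 psi 130.4 q6 -63.0 t 28.5 xyz [ 0.4224 -0.0564  0.1816] F [0.23 0.68 4.06] M [ 0.118 -0.063  0.313]
```

Call:
{"name": "move_arm", "arguments": {
  "series": "0 0 0 0 0 0;0 0 0 0 0 0;0 0 0 0 0 0;0 0 -35 0 0 0;0 0 -35 0 0 -7;10 30 -35 0 0 -14;20 60 -35 0 0 -21;29 90 -35 0 0 -28",
  "jaw": 0.4
}}

```text
time: 29.17
position: [0.4721, 0.0248, 0.2162]
tool_rot: [0.185, 0.983, 0.0, -0.0]
ft_force: [-0.2, -0.4, 0.2]
grip_width: 0.0346
grip_force: 0.0
```

Call:
{"name": "move_arm", "arguments": {
  "series": "0 0 0 0 0 -7;0 0 0 0 0 -14;0 0 0 0 0 -20;0 0 0 0 0 -20;0 0 0 0 0 -20"
}}

```text
time: 29.58
position: [0.4716, 0.0243, 0.2158]
tool_rot: [0.015, 1.0, 0.0, -0.0]
ft_force: [-0.0, -0.1, -0.8]
grip_width: 0.0348
grip_force: 0.0
```

```bash
python3 to.py 2 .183 178.5
```

```text
delta mm [-0.6  1.1 32.8] az -0.3 or 179.7 psi 178.2 q6 -98.9 t 29.58 xyz [0.4716 0.0243 0.2158] F [-0.03 -0.11 -0.81] M [ 0.157 -0.1   -0.055]
```

Call:
{"name": "move_arm", "arguments": {
  "series": "-0.8 1.2 33.5 0 0 0;-0.8 1.2 33.5 0 0 0;-0.8 1.2 33.5 0 0 0"
}}

```text
time: 29.83
position: [0.4711, 0.0255, 0.1815]
tool_rot: [0.015, 1.0, 0.0, -0.002]
ft_force: [0.8, -0.2, -0.2]
grip_width: 0.0348
grip_force: 0.0
```

Call:
{"name": "move_arm", "arguments": {
  "series": "0 0 0 0 0 0;0 0 0 0 0 0;0 0 0 0 0 0;0 0 0 0 0 0;0 0 0 0 0 0;0 0 0 0 0 0",
  "jaw": 0
}}

```text
time: 30.33
position: [0.4731, 0.0256, 0.1833]
tool_rot: [0.014, 1.0, 0.0, 0.001]
ft_force: [0.0, 1.8, 4.0]
grip_width: 0.0114
grip_force: 40.0
```

```bash
python3 to.py 2 .183 178.5
```

```text
delta mm [ 0.9 -0.2  0.3] az -0.1 or 179.9 psi 178.4 q6 -98.9 t 30.33 xyz [0.4731 0.0256 0.1833] F [0.02 1.78 4.03] M [ 0.369 -0.035  0.015]
```

Call:
{"name": "move_arm", "arguments": {
  "series": "0 0 0.1 0 0 2;0 0 0.2 0 0 4;0 0 0.3 0 0 6"
}}

```text
time: 30.58
position: [0.4731, 0.0256, 0.183]
tool_rot: [0.067, 0.998, 0.0, 0.001]
ft_force: [-0.0, 1.4, 4.7]
grip_width: 0.0113
grip_force: 40.0
```

```bash
python3 r.py
```

```text
mz 0.074 j6 -0.192 v6 0.42 q6 -92.8 z 0.183 F [-0.   1.4  4.7] t 30.58
```

Call:
{"name": "move_arm", "arguments": {
  "series": "0 0 0.1 0 0 2;0 0 0.2 0 0 4"
}}

```text
time: 30.75
position: [0.4731, 0.0255, 0.1828]
tool_rot: [0.102, 0.995, 0.0, 0.001]
ft_force: [-0.6, 1.3, 4.2]
grip_width: 0.0112
grip_force: 40.0
```

```bash
python3 r.py
```

```text
mz 0.087 j6 -0.175 v6 0.41 q6 -88.8 z 0.1828 F [-0.6  1.3  4.2] t 30.75
```

Call:
{"name": "move_arm", "arguments": {
  "series": "0 0 0.1 0 0 2;0 0 0.2 0 0 4"
}}

```text
time: 30.92
position: [0.4731, 0.0255, 0.1826]
tool_rot: [0.136, 0.991, 0.0, 0.001]
ft_force: [-0.1, 1.0, 4.4]
grip_width: 0.0117
grip_force: 40.0
```

```bash
python3 r.py
```

```text
mz 0.182 j6 -0.149 v6 0.41 q6 -84.8 z 0.1826 F [-0.1  1.   4.4] t 30.92
```

Call:
{"name": "move_arm", "arguments": {
  "series": "0 0 0.1 0 0 2;0 0 0.2 0 0 4"
}}

```text
time: 31.08
position: [0.4731, 0.0255, 0.1824]
tool_rot: [0.171, 0.985, 0.0, 0.001]
ft_force: [-0.5, 1.2, 5.7]
grip_width: 0.0117
grip_force: 40.0
```

```bash
python3 r.py
```

```text
mz 0.186 j6 -0.121 v6 0.41 q6 -80.8 z 0.1824 F [-0.5  1.2  5.7] t 31.08
```

Call:
{"name": "move_arm", "arguments": {
  "series": "0 0 0.1 0 0 2;0 0 0.2 0 0 4"
}}

```text
time: 31.25
position: [0.4731, 0.0255, 0.1822]
tool_rot: [0.205, 0.979, 0.0, 0.001]
ft_force: [-1.1, 1.5, 5.8]
grip_width: 0.0113
grip_force: 40.0
```

```bash
python3 r.py
```

```text
mz 0.136 j6 -0.102 v6 0.41 q6 -76.8 z 0.1822 F [-1.1  1.5  5.8] t 31.25
```

Call:
{"name": "move_arm", "arguments": {
  "series": "0 0 0.1 0 0 2;0 0 0.2 0 0 4"
}}

```text
time: 31.42
position: [0.473, 0.0254, 0.1821]
tool_rot: [0.239, 0.971, -0.0, 0.001]
ft_force: [-1.4, 1.6, 5.1]
grip_width: 0.0116
grip_force: 40.0
```

```bash
python3 r.py
```

```text
mz 0.235 j6 -0.068 v6 0.41 q6 -72.8 z 0.1821 F [-1.4  1.6  5.1] t 31.42
```

Call:
{"name": "move_arm", "arguments": {
  "series": "0 0 0.1 0 0 2"
}}

```text
time: 31.5
position: [0.473, 0.0254, 0.182]
tool_rot: [0.256, 0.967, -0.0, 0.001]
ft_force: [-0.1, 0.9, 4.9]
grip_width: 0.0116
grip_force: 40.0
```

```bash
python3 r.py
```

```text
mz 0.194 j6 -0.049 v6 0.41 q6 -70.8 z 0.182 F [-0.1  0.9  4.9] t 31.5
```

Call:
{"name": "move_arm", "arguments": {
  "series": "0 0 0.1 0 0 2"
}}

```text
time: 31.58
position: [0.473, 0.0254, 0.1819]
tool_rot: [0.273, 0.962, -0.0, 0.001]
ft_force: [-0.9, 1.0, 6.5]
grip_width: 0.0115
grip_force: 40.1
```

```bash
python3 r.py
```

```text
mz 0.242 j6 -0.024 v6 0.42 q6 -68.8 z 0.1819 F [-0.9  1.   6.5] t 31.58
```

Call:
{"name": "move_arm", "arguments": {
  "series": "0 0 0.1 0 0 2"
}}

```text
time: 31.67
position: [0.473, 0.0254, 0.1818]
tool_rot: [0.289, 0.957, -0.0, 0.001]
ft_force: [0.1, 1.6, 5.7]
grip_width: 0.0117
grip_force: 40.1
```

```bash
python3 r.py
```

```text
mz 0.205 j6 -0.015 v6 0.41 q6 -66.8 z 0.1818 F [0.1 1.6 5.7] t 31.67
```

```bash
python3 to.py 4 .216 41.3
```

```text
delta mm [-98.9 -93.  -34. ] az 105.1 or -74.9 psi 146.4 q6 -66.8 t 31.67 xyz [0.473  0.0254 0.1818] F [0.13 1.62 5.72] M [0.213 0.017 0.205]
```

Call:
{"name": "move_arm", "arguments": {
  "series": "0 0 0 0 0 0;0 0 0 0 0 0;0 0 0 0 0 0;0 0 -35 0 0 0;0 0 -35 0 0 7;-24 -23 -35 0 0 14;-49 -46 -35 0 0 21;-74 -69 -35 0 0 28",
  "jaw": 0.4
}}

```text
time: 32.33
position: [0.4961, -0.0737, 0.2161]
tool_rot: [0.514, 0.858, -0.0, 0.0]
ft_force: [1.4, -0.3, -1.1]
grip_width: 0.034
grip_force: 0.0
```

```bash
python3 to.py 4 .216 41.3
```

```text
delta mm [-32.8  -8.8   0.1] az 76.9 or -103.1 psi 118.2 q6 -49.4 t 32.33 xyz [ 0.4961 -0.0737  0.2161] F [ 1.4  -0.33 -1.07] M [ 0.017 -0.169  0.009]
```

Call:
{"name": "move_arm", "arguments": {
  "series": "-32.8 -8.8 0 0 0 7;-32.8 -8.8 0 0 0 14;-32.8 -8.8 0 0 0 21;-32.8 -8.8 0 0 0 28;-32.8 -8.8 0 0 0 35;-32.8 -8.8 0 0 0 42;-32.8 -8.8 0 0 0 49;-32.8 -8.8 0 0 0 56"
}}

```text
time: 33.0
position: [0.5037, -0.1061, 0.2156]
tool_rot: [0.857, 0.515, -0.0, -0.0]
ft_force: [-0.4, 0.4, 0.3]
grip_width: 0.0351
grip_force: 0.0
```

Call:
{"name": "move_arm", "arguments": {
  "series": "0 0 0 0 0 7;0 0 0 0 0 14;0 0 0 0 0 20.9;0 0 0 0 0 20.9;0 0 0 0 0 20.9"
}}

```text
time: 33.42
position: [0.5037, -0.1061, 0.2157]
tool_rot: [0.935, 0.356, -0.0, -0.0]
ft_force: [-0.7, -0.1, 0.4]
grip_width: 0.0347
grip_force: 0.0
```

```bash
python3 to.py 4 .182 41.3
```

```text
delta mm [-0.4  0.6 33.7] az 0.4 or -179.6 psi 41.7 q6 24.0 t 33.42 xyz [ 0.5037 -0.1061  0.2157] F [-0.66 -0.09  0.36] M [ 0.034 -0.     0.052]
```

Call:
{"name": "move_arm", "arguments": {
  "series": "-0.4 0.6 33.5 0 0 0.4;-0.4 0.6 33.5 0 0 0.4;-0.4 0.6 33.5 0 0 0.4"
}}

```text
time: 33.67
position: [0.5026, -0.1062, 0.1813]
tool_rot: [0.936, 0.352, -0.002, -0.002]
ft_force: [1.1, -0.1, 0.9]
grip_width: 0.0348
grip_force: 0.0
```

Call:
{"name": "move_arm", "arguments": {
  "series": "0 0 0 0 0 0;0 0 0 0 0 0;0 0 0 0 0 0;0 0 0 0 0 0;0 0 0 0 0 0;0 0 0 0 0 0",
  "jaw": 0
}}

```text
time: 34.17
position: [0.5042, -0.1067, 0.1832]
tool_rot: [0.936, 0.351, 0.0, 0.0]
ft_force: [-1.5, 1.5, 4.0]
grip_width: 0.0118
grip_force: 40.0
```

```bash
python3 to.py 4 .183 41.3
```

```text
delta mm [-0.4 -0.1  0.2] az -0.2 or 179.8 psi 41.1 q6 24.5 t 34.17 xyz [ 0.5042 -0.1067  0.1832] F [-1.5   1.48  4.01] M [0.187 0.143 0.069]
```

Call:
{"name": "move_arm", "arguments": {
  "series": "0 0 0.1 0 0 2;0 0 0.2 0 0 4;0 0 0.3 0 0 6"
}}

```text
time: 34.42
position: [0.5042, -0.1067, 0.1829]
tool_rot: [0.954, 0.301, 0.0, 0.0]
ft_force: [-0.3, 1.4, 3.5]
grip_width: 0.0117
grip_force: 40.0
```

```bash
python3 r.py
```

```text
mz 0.077 j6 -0.192 v6 0.42 q6 30.6 z 0.1829 F [-0.3  1.4  3.5] t 34.42
```

Call:
{"name": "move_arm", "arguments": {
  "series": "0 0 0.1 0 0 2;0 0 0.2 0 0 4"
}}

```text
time: 34.58
position: [0.5042, -0.1067, 0.1826]
tool_rot: [0.964, 0.267, 0.0, 0.0]
ft_force: [-0.7, 1.4, 3.5]
grip_width: 0.0118
grip_force: 40.0
```

```bash
python3 r.py
```

```text
mz 0.081 j6 -0.19 v6 0.42 q6 34.6 z 0.1826 F [-0.7  1.4  3.5] t 34.58
```

Call:
{"name": "move_arm", "arguments": {
  "series": "0 0 0.1 0 0 2;0 0 0.2 0 0 4"
}}

```text
time: 34.75
position: [0.5042, -0.1067, 0.1824]
tool_rot: [0.972, 0.234, 0.0, 0.0]
ft_force: [-0.5, 0.4, 3.9]
grip_width: 0.0115
grip_force: 40.0
```

```bash
python3 r.py
```

```text
mz 0.073 j6 -0.19 v6 0.41 q6 38.6 z 0.1824 F [-0.5  0.4  3.9] t 34.75
```

Call:
{"name": "move_arm", "arguments": {
  "series": "0 0 0.1 0 0 2;0 0 0.2 0 0 4"
}}

```text
time: 34.92
position: [0.5042, -0.1067, 0.1822]
tool_rot: [0.98, 0.199, 0.0, 0.0]
ft_force: [-1.4, 0.7, 3.2]
grip_width: 0.0115
grip_force: 40.0
```

```bash
python3 r.py
```

```text
mz 0.143 j6 -0.189 v6 0.42 q6 42.6 z 0.1822 F [-1.4  0.7  3.2] t 34.92
```

Call:
{"name": "move_arm", "arguments": {
  "series": "0 0 0.1 0 0 2;0 0 0.2 0 0 4"
}}

```text
time: 35.08
position: [0.5042, -0.1067, 0.182]
tool_rot: [0.986, 0.165, 0.0, 0.0]
ft_force: [-0.9, 0.6, 4.2]
grip_width: 0.0115
grip_force: 40.0
```

```bash
python3 r.py
```

```text
mz 0.072 j6 -0.181 v6 0.41 q6 46.6 z 0.182 F [-0.9  0.6  4.2] t 35.08
```

Call:
{"name": "move_arm", "arguments": {
  "series": "0 0 0.1 0 0 2;0 0 0.2 0 0 4"
}}

```text
time: 35.25
position: [0.5042, -0.1067, 0.1818]
tool_rot: [0.991, 0.131, 0.0, 0.0]
ft_force: [-0.3, 1.0, 3.7]
grip_width: 0.0116
grip_force: 40.0
```

```bash
python3 r.py
```

```text
mz 0.096 j6 -0.158 v6 0.41 q6 50.6 z 0.1818 F [-0.3  1.   3.7] t 35.25
```

Call:
{"name": "move_arm", "arguments": {
  "series": "0 0 0.1 0 0 2;0 0 0.2 0 0 4"
}}

```text
time: 35.42
position: [0.5042, -0.1067, 0.1816]
tool_rot: [0.995, 0.096, 0.0, 0.0]
ft_force: [-0.1, 1.2, 4.6]
grip_width: 0.0115
grip_force: 40.0
```

```bash
python3 r.py
```

```text
mz 0.161 j6 -0.131 v6 0.41 q6 54.6 z 0.1816 F [-0.1  1.2  4.6] t 35.42
```

Call:
{"name": "move_arm", "arguments": {
  "series": "0 0 0.1 0 0 2;0 0 0.2 0 0 4"
}}

```text
time: 35.58
position: [0.5042, -0.1067, 0.1814]
tool_rot: [0.998, 0.061, 0.0, 0.0]
ft_force: [-1.3, 0.9, 4.2]
grip_width: 0.0122
grip_force: 40.0
```

```bash
python3 r.py
```

```text
mz 0.231 j6 -0.1 v6 0.42 q6 58.6 z 0.1814 F [-1.3  0.9  4.2] t 35.58
```

Call:
{"name": "move_arm", "arguments": {
  "series": "0 0 0.1 0 0 2;0 0 0.2 0 0 4"
}}

```text
time: 35.75
position: [0.5042, -0.1068, 0.1813]
tool_rot: [1.0, 0.027, 0.0, 0.0]
ft_force: [-1.1, 1.5, 4.3]
grip_width: 0.0121
grip_force: 40.0
```

```bash
python3 r.py
```

```text
mz 0.185 j6 -0.078 v6 0.41 q6 62.6 z 0.1813 F [-1.1  1.5  4.3] t 35.75
```

Call:
{"name": "move_arm", "arguments": {
  "series": "0 0 0.1 0 0 2;0 0 0.2 0 0 4"
}}

```text
time: 35.92
position: [0.5042, -0.1068, 0.1811]
tool_rot: [1.0, -0.008, 0.0, 0.0]
ft_force: [-0.2, 0.6, 4.5]
grip_width: 0.0112
grip_force: 40.0
```

```bash
python3 r.py
```

```text
mz 0.208 j6 -0.054 v6 0.42 q6 66.6 z 0.1811 F [-0.2  0.6  4.5] t 35.92
```

Call:
{"name": "move_arm", "arguments": {
  "series": "0 0 0.1 0 0 2"
}}

```text
time: 36.0
position: [0.5042, -0.1068, 0.181]
tool_rot: [1.0, -0.026, 0.0, 0.0]
ft_force: [-1.2, 1.1, 5.1]
grip_width: 0.0114
grip_force: 40.0
```

```bash
python3 r.py
```

```text
mz 0.282 j6 -0.016 v6 0.41 q6 68.6 z 0.181 F [-1.2  1.1  5.1] t 36.0
```

Call:
{"name": "move_arm", "arguments": {
  "series": "0 0 0.1 0 0 2"
}}

```text
time: 36.08
position: [0.5042, -0.1068, 0.1809]
tool_rot: [0.999, -0.043, 0.0, 0.0]
ft_force: [-1.7, 1.0, 4.8]
grip_width: 0.0116
grip_force: 40.0
```

```bash
python3 r.py
```

```text
mz 0.286 j6 -0.03 v6 0.41 q6 70.6 z 0.1809 F [-1.7  1.   4.8] t 36.08
```

Call:
{"name": "move_arm", "arguments": {
  "series": "0 0 0.1 0 0 2"
}}

```text
time: 36.17
position: [0.5042, -0.1068, 0.1809]
tool_rot: [0.998, -0.06, 0.0, 0.0]
ft_force: [-1.6, 0.8, 5.4]
grip_width: 0.0114
grip_force: 40.0
```

```bash
python3 r.py; python3 to.py 1 .216 116.4
```

```text
mz 0.243 j6 -0.057 v6 0.42 q6 72.6 z 0.1809 F [-1.6  0.8  5.4] t 36.17
delta mm [ 39.7 -87.3 -35.1] az -123.3 or 56.7 psi -6.9 q6 72.6 t 36.17 xyz [ 0.5042 -0.1068  0.1809] F [-1.56  0.85  5.41] M [0.18  0.2   0.243]
```

Call:
{"name": "move_arm", "arguments": {
  "series": "0 0 0.1 0 0 2"
}}

```text
time: 36.25
position: [0.5042, -0.1068, 0.1808]
tool_rot: [0.997, -0.078, 0.0, 0.0]
ft_force: [-1.9, 0.5, 4.7]
grip_width: 0.0119
grip_force: 40.0
```

```bash
python3 r.py
```

```text
mz 0.291 j6 0.027 v6 0.41 q6 74.6 z 0.1808 F [-1.9  0.5  4.7] t 36.25
```

Call:
{"name": "move_arm", "arguments": {
  "series": "0 0 0.1 0 0 2"
}}

```text
time: 36.33
position: [0.5042, -0.1068, 0.1807]
tool_rot: [0.995, -0.095, 0.0, 0.0]
ft_force: [-1.6, 0.2, 5.7]
grip_width: 0.0114
grip_force: 40.0
```

```bash
python3 r.py
```

```text
mz 0.334 j6 0.03 v6 0.41 q6 76.5 z 0.1807 F [-1.6  0.2  5.7] t 36.33
```

Call:
{"name": "move_arm", "arguments": {
  "series": "0 0 0 0 0 0;0 0 0 0 0 0;0 0 0 0 0 0;0 0 0 0 0 0;0 0 -35 0 0 0;0 0 -70 0 0 0;0 0 -100 0 0 0;0 0 -100 0 0 0",
  "jaw": 0.4
}}

```text
time: 37.0
position: [0.5076, -0.1083, 0.2857]
tool_rot: [0.995, -0.095, 0.006, 0.002]
ft_force: [0.5, -0.0, 0.8]
grip_width: 0.0347
grip_force: 0.0
```

```bash
python3 to.py 1 .27 90
```

```text
delta mm [ 29.7 -90.7  15.8] az -100.9 or 79.1 psi -10.9 q6 76.5 t 37.0 xyz [ 0.5076 -0.1083  0.2857] F [ 0.47 -0.    0.83] M [-0.058  0.005  0.01 ]
```

Call:
{"name": "move_arm", "arguments": {
  "series": "0 40 0 0 0 0;0 80 0 0 0 0;0 120 0 0 0 0;0 160 0 0 0 0;0 200 0 0 0 0;0 240 0 0 0 0;0 240 0 0 0 0;0 240 0 0 0 0"
}}

```text
time: 37.67
position: [0.4576, -0.3446, 0.2787]
tool_rot: [0.995, -0.097, -0.0, -0.0]
ft_force: [0.4, 0.6, -0.2]
grip_width: 0.0348
grip_force: 0.0
```

```bash
python3 - <<'E'
from fit import *
p=snap('side'); cv2.imwrite('pics/f.png',cv2.cvtColor(cv2.resize(p['img'][150:300,260:410],(600,600),interpolation=cv2.INTER_CUBIC),cv2.COLOR_RGB2BGR))
print([(np.round(d['xyz'],4),round(d['p'],2)) for d in robot.tip_of(p,'handle_a')]); print(*yaws(snap('top'),G,.178),sep='\n')
E
```

```text
[(array([ 0.5051, -0.1065,  0.175 ]), 0.78), (array([0.4737, 0.028 , 0.1694]), 0.68), (array([ 0.5565, -0.0224,  0.1723]), 0.6), (array([ 0.4202, -0.0585,  0.1743]), 0.52)]
(array([ 0.5541, -0.0255]), 0.0588, 117.4, np.float64(1.5))
(array([0.4724, 0.025 ]), 0.0573, 146.8, np.float64(1.7))
(array([ 0.4224, -0.0568]), 0.0579, 131.3, np.float64(1.7))
(array([ 0.5048, -0.1073]), 0.0585, 170.3, np.float64(0.9))
```

View pics/f.png

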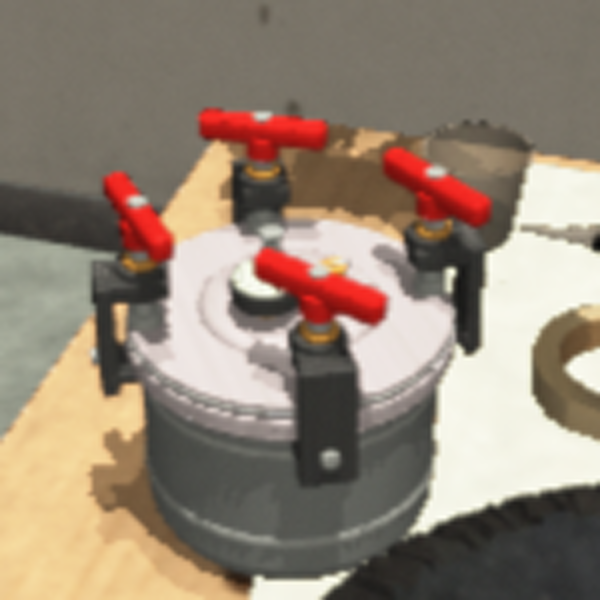

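The picture shows the lid level and flush on the rim, with the gripper clear. The bars stand at 117, 147, 131 and 170 degrees, which matches the commanded turns, so nothing slipped.

```bash
python3 -c "
from rig import robot
print(robot.hand_in())"
```

```text
the job is handed in; nothing more can be done
None
```

I closed the pot and handed it in at about 38 s: all four handles were turned crosswise in two rounds and snugged to an estimated 0.27–0.32 N m, the first handle's light bite ran somewhat high (about 0.16–0.17 N m), and the lid looks flush in the last picture with the gripper clear.

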